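# Clamp an ebony blank on edge in the shaping jig

## Task

Take the dark ebony blank out of its wooden rack and slide it down, still on its edge, between the aluminium guides of the clamping jig until it sits fully home. Then swing the hold-down bar round to its stop over the end of the blank, and screw the black knob down clockwise until it stops tight. Leave the cup, the round tin, the sanding block and the try square where they are.

Things in the scene. Friction and masses are not known exactly. Their poses are not given: they have to be found in the camera images.
- blank_mid (a point): Centre of the ebony blank, a plain black wooden bar 180 mm long, 34 mm high as it stands on its edge, 11 mm thick, 0.1 kg (up to 40 % more or less). At the start it stands in the two notched blocks of the rack. Axes: y along its length, z through its 11 mm thickness (level), x vertical (down at the start).
- rack: Pale wooden rack fixed to the bench: base plate 70 x 200 x 8 mm with two notched blocks, each 24 mm long, centred 68 mm either side of the middle, tops 34 mm above the bench. The blank stands in their 16 mm wide notches, 16 mm above the bench; 112 mm between the blocks is free above the base plate. Origin: centre of the underside; y along the notches, z up.
- jig: Clamping jig fixed to the bench: plywood base 110 x 290 x 14 mm with two aluminium end guides, 60 to 94 mm either side of the slot's middle; their mouths flare out from 40 to 47 mm above the bench. The 120 mm between them is open down to the base. Origin: on the bench under the slot's middle; y along the slot towards the stud and knob (stud axis at y = +145 mm), z up.
- slot_mid (a point): Where the blank's centre lies when it is fully home, 37 mm above the bench; axes as the jig. The slot is 13.5 mm wide, 185 mm long between its end walls, with its floor 20 mm above the bench, so the top of a seated blank is 54 mm above the bench. Either end of the blank may go first.
- clamp_bar (a joint): Swing of the steel hold-down bar (26 mm wide, 12 mm thick) about the vertical stud, rad: 0 = at its stop, over the slot, pointing to the jig's -y; grows counter-clockwise from above; at 1.57 it points to the jig's +x; at most 2.0. It stays where it is left and needs about 1 N at its post.
- foot_mid (a point): Centre of the underside of the sprung rubber foot (20 mm across) under the hold-down bar, 70 mm from the stud axis. With the bar over the slot and the knob not yet turned it clears a seated blank by 4.5 to 6 mm; with the knob tight it presses on the blank with 10 to 15 N.
- bar_post (a point): Middle of the round black handle post that stands on the hold-down bar, 16 mm diameter, 30 mm tall, 95 mm from the stud's axis (this point lies 15 mm above the bar's top face). Pinch or push it to swing the bar. Axes as the bar: -y points outwards from the stud.
- knob (a joint): Turn of the knob, rad: 0 = as far up as it goes, 3.4 = its tight stop. Grows clockwise seen from above. It starts between 0 and 0.6, sinks 2.5 mm per radian (quick-action thread) together with the hold-down bar, turns with about 0.15 N m and stays where it is left. Turning the knob does not turn the bar.
- knob_mid (a point): Middle of the gripped height of the round, ribbed black knob on top of the stud, on its axis; 44 mm diameter, the grip part is 26 mm high (13 mm above and below this point). Axis vertical. This point lies about 101 mm above the bench when the knob is up.
- cup: Bystander: ceramic cup, 83 mm across, 92 mm tall; origin at the centre of its underside.
- wax_tin: Bystander: round flat tin, 71 mm across, 24 mm high; origin at the centre of its underside.
- sanding_block: Bystander: sanding block 61 x 101 x 30 mm; origin at the centre of its underside.
- try_square: Bystander: try square 100 x 128 x 16 mm, lying flat; origin at the centre of its underside.

How it is judged:
By the outcome, as a careful person would: the job done as asked, in the order asked, and still so for the second after the job is handed in, with the robot touching nothing.
It also fails if it takes over 72 s, if anything falls off the work surface, if the arm or the gripper's body presses on something with over 40 N, if the wrist force passes 120 N, or if a joint passes its speed limit or range.

## Robot

A 6-joint arm with a two-finger parallel gripper is mounted at the origin on a cart in front of the work surface, level with it; the furniture and walls round the work are solid. World frame = base frame: x ahead of the robot, y to its left, z up, the work surface at z = 0. Lengths are in m, angles in rad, forces in N, time in s.
With the tool pointing down it reaches from about 0.35 to 0.775 m from the base axis. Payload 7.3 kg.
Tool frame: the origin (TCP) lies at the very end of the fingers, on their centre line; the grasp point (between the pads) lies 19 mm behind it (manip.hold_point_z is the z of the grasp point in the tool frame, in m); z points along the fingers, y is the direction in which the jaws open and shut (so a half turn about z gives the same grasp; the last joint's range is limited). The gripper opens to 92 mm and grips with 3 to 60 N. Pads are 19 mm wide; open, the fingers measure 130 mm over their backs; the gripper's body (75 mm by 190 mm) begins 47 mm behind the grasp point.
Start: joints at [-1.447, 0.342, 1.524, -0, 1.275, -0.146], TCP at [0.14, -0.506, 0.206] pointing down, gripper open.
Joint ranges: [-2.53, 2.53], [-0.77, 2.02], [0.04, 2.7], [-1, 4.14], [0.28, 2.66], [-3.11, 3.11]. Speed limits (rad/s): [2.57, 2.57, 3.14, 3.14, 3.14, 3.14].

## Interface

Orientations are given as a unit quaternion [x, y, z, w].
In Python, from cell import manip gives the robot as it stands. The module is installed in compiled form; this text tells all that it offers.
- The arm moves only by the shell command python3 -m pendant 'ROWS' [FORCE]. ROWS is JSON, a list of rows, each a list of 7 numbers: the opening, from 0 (shut) to 1 (fully open), then the shift along the tool's x, y, z in cm, then the turn, a rotation vector about the tool's x, y, z in degrees. A call has 1 to 8 rows; each row is the pose to reach, as a shift and turn from the pose commanded when the call began, along the tool's axes at that moment; what a row does not reach only later rows make up. A row lasts 1/8 s, in which the tool goes at most 62.5 mm and 10.7 degrees, less where a joint would pass 70% of its speed; a pose out of reach is approached as far as the arm can. A call with a gripper value outside its range is refused whole. The fingers move at their own pace and stop on an object; FORCE is the grip in N (left out, the last holds). Time passes only in rows, so rows that repeat a pose let the fingers close. It gives the time, the measured TCP pose, the force and the opening at its end, in the units of the state.
- manip.get_state(): the state, without advancing time (a new reading comes with each control period).
- manip.camera(name): name is "scene" or "top"; returns a dict with "frame" (420x560x3 uint8, blue, green, red), "range_z" (420x560 float32, m along the optical axis (not along the pixel's ray), 0 where there is no reading), "fx", "fy", "cx", "cy" (pixels), "rvec" (rotation vector, rad) and "tvec" (3), from world to camera coordinates, as OpenCV has them. Camera axes: x right, y down, z forward; pixel columns grow to the right and rows downward; lengths in m; the calibration is good to about 2 mm. A picture is of the moment at which its call begins.
- manip.hand_in(): hands the job in, once; it reports no verdict.
The state is a dict: "clock": time; "joints": joint angles; "joint_velocities": joint speeds; "joint_efforts": joint torques, N m; "tcp_pos": TCP position; "tcp_rot": TCP orientation; "wrist_force": force on the tool from outside, world axes, zero at the start; "ft_torque": the same for the moment, N m; "opening": opening from 0.0 (shut) to 1.0 (fully open).
Only numpy, scipy, OpenCV 4.12 (cv2) and the standard library are available. Lean on these libraries where they do the work, as an engineer would, in place of code of your own. Each camera call takes 0.05 s, during which the arm holds its last target.

## Working session

There is one attempt and no reset: what is moved stays moved. The work goes in short steps, Python scripts to look and compute and a shell command to move; the robot and the scene stay as the last step left them, time stands still between calls to the robot, and variables do not carry over. Pictures are saved under pics/ and viewed, and the job is handed in when it is done.

```bash
ls; mkdir -p pics; cat > h.py <<'E'
import numpy as np, cv2
from cell import manip
def cam(n):
    c=manip.camera(n); R,_=cv2.Rodrigues(np.array(c["rvec"],float)); c["R"]=R; c["t"]=np.array(c["tvec"],float).ravel(); return c
def pts(c):
    z=c["range_z"]; v,u=np.indices(z.shape)
    P=np.stack([(u-c["cx"])/c["fx"]*z,(v-c["cy"])/c["fy"]*z,z],-1)
    W=(P-c["t"])@c["R"]; W[z<=0]=np.nan; return W
def ray(c,u,v,h):
    d=c["R"].T@np.array([(u-c["cx"])/c["fx"],(v-c["cy"])/c["fy"],1]); o=-c["R"].T@c["t"]
    return o+d*(h-o[2])/d[2]
E
python3 - <<'E'
from h import *
for n in("scene","top"):
    c=cam(n); cv2.imwrite(f"pics/{n}0.png",c["frame"]); print(n,c["fx"],c["cx"],-c["R"].T@c["t"],c["R"].round(2).tolist())
print(manip.get_state(), manip.hold_point_z)
E
```

```text
pics
scene 412.4432242823296 280.0368565271018 [-0.49835434 -0.92834519  0.68039986] [[0.64, -0.77, -0.0], [-0.32, -0.27, -0.91], [0.69, 0.59, -0.42]]
top 473.76077488730334 275.51725831891565 [ 0.23635825 -0.06867505  1.4911554 ] [[0.03, -1.0, -0.0], [-0.98, -0.03, -0.17], [0.17, 0.0, -0.99]]
{'clock': 0.1, 'joints': array([-1.44698740e+00,  3.42659599e-01,  1.52490331e+00, -1.31334024e-05,
        1.27542333e+00, -1.45990225e-01]), 'joint_velocities': array([-1.28295326e-03, -6.99949889e-04, -2.90044649e-03, -1.46925170e-03,
        3.67263159e-06,  1.49794884e-04]), 'joint_efforts': array([ 3.31514180e-03, -4.32002699e+01, -2.44694406e+01,  7.20115146e-02,
        5.26158081e-02, -5.59295825e-05]), 'tcp_pos': array([ 0.13990572, -0.50560867,  0.20511743]), 'tcp_rot': array([ 9.90914344e-01,  1.34492667e-01,  1.44712685e-06, -6.96819924e-04]), 'wrist_force': array([-0.72014733,  0.46451115, -0.48107508]), 'ft_torque': array([ 0.01634563, -0.00806719, -0.05025192]), 'opening': 0.9982898267014207} -0.0188
```

View pics/top0.png

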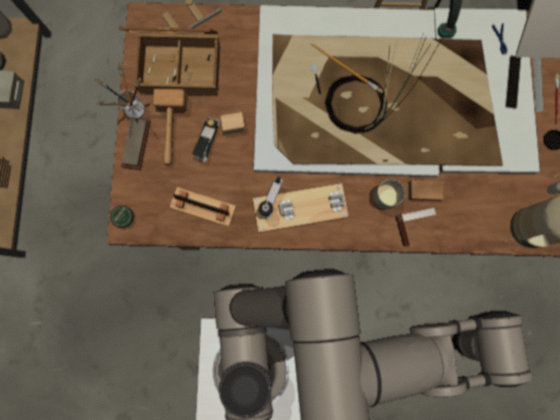

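View pics/scene0.png

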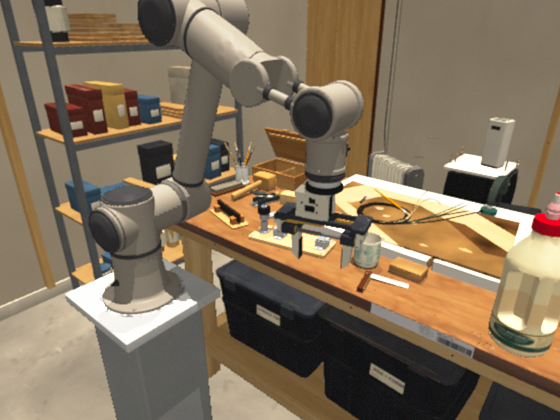

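The top view shows the rack at (203,206), the jig at (300,208) with the knob at about (265,210) and its bar pointing up the image. The cup is at (388,195), the sanding block at (427,190), the square at (410,225) and the tin at (121,216). I'll zoom in next.

```bash
python3 - <<'E'
from h import *
c=cam("top"); f=c["frame"]
cv2.imwrite("pics/topz.png",cv2.resize(f[165:245,160:360],None,fx=4,fy=4,interpolation=cv2.INTER_CUBIC))
W=pts(c); np.save("W.npy",W); np.save("f.npy",f)
for u,v in[(203,206),(220,211),(265,210),(276,182),(286,209),(338,203),(310,208),(388,195),(180,190)]: print(u,v,W[v,u].round(4))
c=cam("scene"); f=c["frame"]
cv2.imwrite("pics/scz.png",cv2.resize(f[180:300,190:440],None,fx=3.2,fy=3.2,interpolation=cv2.INTER_CUBIC))
E
```

```text
203 206 [0.4912 0.1637 0.0436]
220 211 [0.4757 0.1093 0.0509]
265 210 [ 0.4721 -0.031   0.1119]
276 182 [ 0.5645 -0.061   0.0829]
286 209 [ 0.4914 -0.0944  0.0282]
338 203 [ 0.5116 -0.255   0.0455]
310 208 [ 0.4989 -0.1704  0.015 ]
388 195 [ 0.5455 -0.4153  0.025 ]
180 190 [0.5429 0.2411 0.0299]
```

View pics/topz.png

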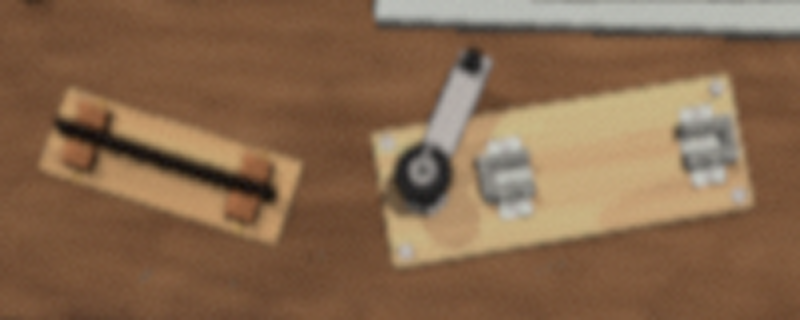

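View pics/scz.png

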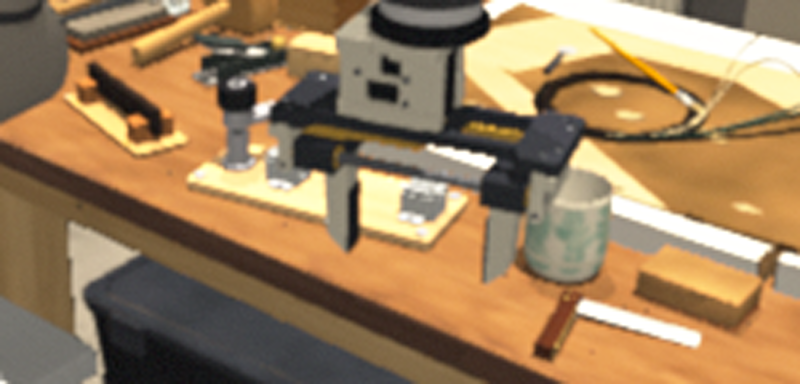

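Zoomed, the blank lies from about (175,196) to (228,213) in top-camera pixels. The jig plate corners are near (254,198), (342,184), (347,216) and (259,231). Next I'll measure the plates, blank, guides, knob and post.

```bash
python3 - <<'E'
from h import *
c=cam("top"); f=c["frame"]; hsv=cv2.cvtColor(f,cv2.COLOR_BGR2HSV)
for u,v in[(203,200),(215,205),(300,215),(240,220),(330,195),(190,192),(265,210)]: print(u,v,hsv[v,u])
def big(m,roi,closek=0):
    M=np.zeros_like(m); x0,y0,x1,y1=roi; M[y0:y1,x0:x1]=m[y0:y1,x0:x1]
    if closek: M=cv2.morphologyEx(M,cv2.MORPH_CLOSE,np.ones((closek,closek)))
    cs,_=cv2.findContours(M,cv2.RETR_EXTERNAL,cv2.CHAIN_APPROX_NONE); return max(cs,key=cv2.contourArea)
def rect(cn,h):
    P=np.array([ray(c,u,v,h)[:2] for u,v in cn[:,0]],np.float32)
    (cx,cy),(a,b),th=cv2.minAreaRect(P*1000); return (cx/1000,cy/1000),(a,b),th
m=((hsv[...,2]>140)&(hsv[...,0]<40)).astype(np.uint8)*255
for nm,roi,h in(("jig",(245,178,355,240),.014),("rack",(165,182,240,228),.008)):
    print(nm,rect(big(m,roi,9),h))
d=(hsv[...,2]<55).astype(np.uint8)*255
print("blank",rect(big(d,(165,182,240,228)),.050))
cn=big(d,(250,195,280,222)); print("knob",cv2.minEnclosingCircle(cn), [ray(c,*cv2.minEnclosingCircle(cn)[0],h).round(4) for h in(.114,.10)])
cn=big(d,(265,172,290,186)); x,y,w,hh=cv2.boundingRect(cn);print("post",x,y,w,hh,cv2.minEnclosingCircle(cn),ray(c,x+w/2-.5,y+hh/2-.5,.085))
vis=cv2.resize(np.hstack([m[165:245,160:360],d[165:245,160:360]]),None,fx=2,fy=2); cv2.imwrite("pics/masks.png",vis)
E
```

```text
203 200 [ 17 111 196]
215 205 [ 18 106 190]
300 215 [ 18  94 198]
240 220 [ 14 137 106]
330 195 [ 23  28 162]
190 192 [ 15 117 181]
265 210 [  5  12 127]
jig ((0.519174560546875, -0.13656105041503908), (146.9620361328125, 289.69781494140625), 11.303285598754883)
rack ((0.49812582397460936, 0.1726259765625), (200.7989959716797, 72.95083618164062), 74.13442993164062)
blank ((0.4943727722167969, 0.16894764709472657), (171.8449249267578, 10.80985164642334), 73.83060455322266)
knob ((265.21014404296875, 208.94927978515625), 7.053959846496582) [array([ 0.4749, -0.0316,  0.114 ]), array([ 0.4774, -0.0312,  0.1   ])]
post 276 178 4 5 ((277.5, 180.0), 2.061652660369873) [ 0.57038996 -0.06543715  0.085     ]
```

View pics/masks.png

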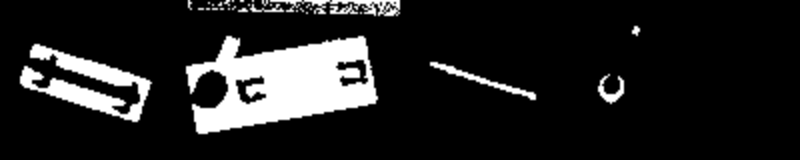

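```bash
cat >> h.py <<'E'
def jigrect(c):
    hsv=cv2.cvtColor(c["frame"],cv2.COLOR_BGR2HSV)
    m=((hsv[...,2]>140)&(hsv[...,0]<40)&(hsv[...,1]>65)).astype(np.uint8)*255
    M=np.zeros_like(m); M[178:240,245:355]=m[178:240,245:355]
    M=cv2.morphologyEx(M,cv2.MORPH_OPEN,np.ones((2,2)))
    cs,_=cv2.findContours(M,cv2.RETR_EXTERNAL,cv2.CHAIN_APPROX_NONE); cn=max(cs,key=cv2.contourArea)
    P=np.array([ray(c,u,v,.014)[:2] for u,v in cn[:,0]],np.float32)
    (cx,cy),s,th=cv2.minAreaRect(P*1000); return (cx/1000,cy/1000),s,th,M
def togo(p,yaw):
    """shift (cm, tool axes) and turn (deg about tool z) from measured pose to TCP p, tool-x at yaw deg"""
    from scipy.spatial.transform import Rotation as R
    s=manip.get_state(); r=R.from_quat(s["tcp_rot"]); X=r.as_matrix()
    cur=np.degrees(np.arctan2(X[1,0],X[0,0])); 
    want=R.from_euler("z",yaw,degrees=True)*R.from_euler("x",180,degrees=True)
    print("clock",round(s["clock"],2),"tcp",s["tcp_pos"].round(4),"yaw",cur.round(2),"q6",s["joints"][5].round(2),"F",s["wrist_force"].round(1),"op",round(s["opening"],3))
    print("shift cm",(X.T@(np.array(p)-s["tcp_pos"])*100).round(2),"turn",(r.inv()*want).as_rotvec(degrees=True).round(2))
E
python3 - <<'E'
from h import *
c=cam("top"); *r,M=jigrect(c); print(r)
cv2.imwrite("pics/jm.png",cv2.resize(M[165:245,160:360],None,fx=3,fy=3))
W=pts(c); f=c["frame"]
sub=W[180:235,275:350].reshape(-1,3); g=sub[(sub[:,2]>.036)]
print(len(g)); hist=np.histogram(g[:,2],bins=8); print(hist)
# bar/post/knob heights
b=W[174:225,250:292].reshape(-1,3); b=b[b[:,2]>.07]; print(np.histogram(b[:,2],bins=np.arange(.07,.125,.005)))
print(ray(c,277.5,180,.11))
togo((.4944,.169,.20),74)
E
```

```text
[(0.4994266662597656, -0.14327252197265625), (113.14362335205078, 290.3302001953125), 11.619858741760254]
298
(array([131,  82,   2,  12,  54,   7,   4,   6]), array([0.03603545, 0.04522202, 0.05440858, 0.06359515, 0.07278172,
       0.08196829, 0.09115486, 0.10034142, 0.10952799]))
(array([ 64,  97,  23,   2,   7,   5,  14,  45, 108,  30]), array([0.07 , 0.075, 0.08 , 0.085, 0.09 , 0.095, 0.1  , 0.105, 0.11 ,
       0.115, 0.12 ]))
[ 0.56445122 -0.06549471  0.11      ]
clock 0.3 tcp [ 0.14   -0.5059  0.2055] yaw 15.46 q6 -0.15 F [ 0.2 -0.2 -0.3] op 0.996
shift cm [ 52.15 -55.59   0.58] turn [-2.000e-02 -2.000e-02 -5.854e+01]
```

View pics/jm.png

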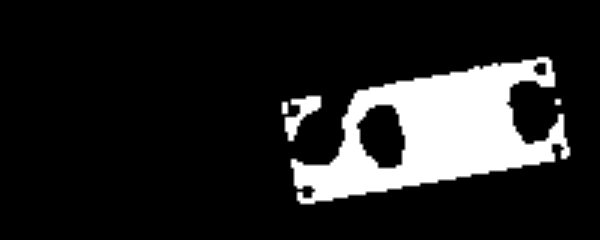

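```bash
python3 -m pendant '[[1,5.7,-1.1,0,0,0,0],[1,11.4,-2.2,0,0,0,0],[1,17,-3.4,0,0,0,0],[1,22.7,-4.5,0,0,0,0],[1,28.4,-5.6,0,0,0,0],[1,34,-6.8,0,0,0,0],[1,36,-12.4,0,0,0,-8],[1,38,-18,0,0,0,-16]]'; python3 - <<'E'
from h import *
togo((.4944,.169,.20),74)
E
```

```text
clock: 1.3
tcp_pos: [0.4586, -0.2294, 0.2051]
tcp_rot: [0.962, 0.273, -0.0, -0.0]
wrist_force: [0.6, -0.8, -0.0]
opening: 0.998
clock 1.3 tcp [ 0.4586 -0.2294  0.2051] yaw 31.73 q6 0.4 F [ 0.6 -0.8 -0. ] op 0.998
shift cm [ 24.   -32.     0.53] turn [ -0.05  -0.   -42.27]
```

```bash
python3 -m pendant '[[1,3.4,-4.6,0,0,0,-7],[1,6.9,-9.1,0,0,0,-14],[1,10.3,-13.7,0,0,0,-21],[1,13.7,-18.3,0,0,0,-28],[1,17.1,-22.9,0,0,0,-35],[1,20.6,-27.4,0,0,0,-42.3],[1,24,-32,0,0,0,-42.3],[1,24,-32,0,0,0,-42.3]]'; python3 - <<'E'
from h import *
for n,r in(("scene",(slice(150,300),slice(180,430))),("top",(slice(165,245),slice(160,360)))):
    c=cam(n); cv2.imwrite(f"pics/{n}1.png",cv2.resize(c["frame"][r],None,fx=3,fy=3,interpolation=cv2.INTER_CUBIC))
togo((.4944,.169,.10),74)
E
```

```text
clock: 2.3
tcp_pos: [0.4956, 0.1705, 0.2054]
tcp_rot: [0.798, 0.602, 0.0, -0.0]
wrist_force: [0.2, 0.1, -0.3]
opening: 1.001
clock 2.4 tcp [0.4957 0.1671 0.2054] yaw 73.85 q6 0.46 F [ 0.9 -0.3 -0.2] op 1.0
shift cm [ 0.16 -0.17 10.54] turn [-0.02  0.05 -0.15]
```

View pics/scene1.png

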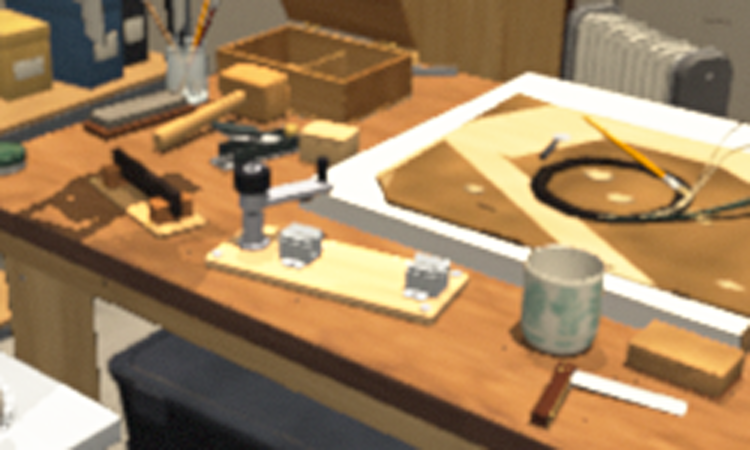

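View pics/top1.png

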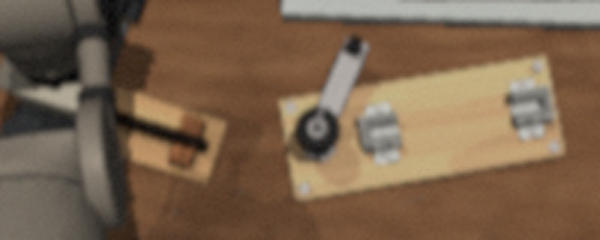

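The scene view is now clear, with the blank at about (228,210), the knob at (264,209), the post at (287,207), and the guides at (280,231) and (322,241). I'll cross-check the blank and jig positions across the two views.

```bash
python3 - <<'E'
from h import *
from scipy.spatial import cKDTree
c=cam("scene"); f=c["frame"]; hsv=cv2.cvtColor(f,cv2.COLOR_BGR2HSV)
np.savez("sc1.npz",f=f,z=c["range_z"])
def cont(m,roi,k=0):
    M=np.zeros(f.shape[:2],np.uint8); x0,y0,x1,y1=roi; M[y0:y1,x0:x1]=m[y0:y1,x0:x1]*255
    if k: M=cv2.morphologyEx(M,cv2.MORPH_CLOSE,np.ones((k,k)))
    cs,_=cv2.findContours(M,cv2.RETR_EXTERNAL,cv2.CHAIN_APPROX_NONE); return max(cs,key=cv2.contourArea)
cn=cont(hsv[...,2]>120,(240,215,345,262),9)
mm=(hsv[...,2]>140)&(hsv[...,0]<40)&(hsv[...,1]>50)
P=np.array([ray(c,u,v,.014)[:2] for u,v in cont(mm,(240,215,345,262),7)[:,0]],np.float32)
print("jig scene",cv2.minAreaRect(P*1000))
W=pts(c)
dark=hsv[...,2]<60
s=W[195:225,210:248][dark[195:225,210:248]]; s=s[(s[:,2]>.012)&(s[:,2]<.06)&(abs(s[:,0]-.5)<.06)]
print(len(s)); h=s[s[:,2]>.03]; (a,b),sz,th=cv2.minAreaRect((h[:,:2]*1000).astype(np.float32)); print("blank cloud",a,b,sz,th,np.percentile(s[:,2],[2,98]), np.median(h,0))
# knob
cn=cont(dark,(252,195,276,218)); x,y,w,hh=cv2.boundingRect(cn); print("knob box",x,y,w,hh,[ray(c,x+w/2-.5,y+hh/2-.5,q).round(4) for q in(.10,.105)])
cn=cont(dark,(280,198,296,216)); x,y,w,hh=cv2.boundingRect(cn); print("post box",x,y,w,hh,ray(c,x+w/2-.5,y+hh/2-.5,.095))
E
```

```text
jig scene ((508.023193359375, -121.14988708496094), (348.0378112792969, 371.4323425292969), 39.7550048828125)
146
blank cloud 490.4806213378906 168.89613342285156 (176.6610107421875, 9.027361869812012) 73.93059539794922 [0.02006286 0.05062027] [0.48742963 0.16621781 0.04303004]
knob box 253 197 23 18 [array([ 0.5021, -0.0092,  0.1   ]), array([ 0.4934, -0.0171,  0.105 ])]
post box 286 203 3 7 [ 0.56006114 -0.06809747  0.095     ]
```

```bash
python3 -m pendant '[[1,0.1,-0.1,5,0,0,0],[1,0.1,-0.1,10,0,0,0],[1,0.1,-0.1,14,0,0,0],[1,0.1,-0.1,17,0,0,0],[1,0.1,-0.1,18.6,0,0,0],[1,0.1,-0.1,18.6,0,0,0]]'; python3 - <<'E'
from h import *
for n,r in(("scene",(slice(150,250),slice(180,330))),):
    c=cam(n); cv2.imwrite(f"pics/{n}2.png",cv2.resize(c["frame"][r],None,fx=5,fy=5,interpolation=cv2.INTER_CUBIC))
togo((.4944,.169,.019),74)
E
```

```text
clock: 3.2
tcp_pos: [0.4951, 0.1672, 0.0193]
tcp_rot: [0.8, 0.6, -0.001, -0.0]
wrist_force: [-0.4, 0.1, 0.3]
opening: 0.999
clock 3.25 tcp [0.4958 0.1676 0.0202] yaw 73.69 q6 0.46 F [-0.1  0.9 -0.3] op 0.998
shift cm [ 0.1  -0.17  0.12] turn [ 0.02 -0.   -0.31]
```

View pics/scene2.png

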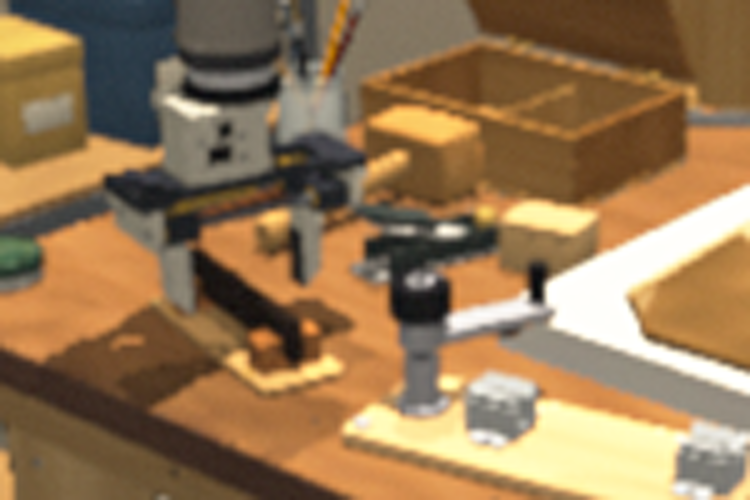

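The fingers straddle the blank midway between the blocks. I'll close on it.

```bash
python3 -m pendant '[[0.3,0,0,0,0,0,0],[0.3,0,0,0,0,0,0],[0.3,0,0,0,0,0,0],[0.05,0,0,0,0,0,0],[0.05,0,0,0,0,0,0],[0.05,0,0,0,0,0,0],[0.05,0,0,0,0,0,0],[0.05,0,0,0,0,0,0]]' 30
```

```text
clock: 4.25
tcp_pos: [0.4953, 0.1682, 0.0196]
tcp_rot: [0.8, 0.6, -0.0, 0.0]
wrist_force: [-0.2, -0.4, 0.3]
opening: 0.177
```

```bash
python3 -m pendant '[[0.05,0,0,0,0,0,0],[0.05,0,0,0,0,0,0],[0.05,0,0,0,0,0,0],[0.05,0,0,0,0,0,0]]' 30
```

```text
clock: 4.75
tcp_pos: [0.4952, 0.1682, 0.0196]
tcp_rot: [0.8, 0.6, -0.0, 0.0]
wrist_force: [0.5, 0.3, -1.4]
opening: 0.114
```

```bash
python3 -m pendant '[[0.05,0,0,-1.5,0,0,0],[0.05,0,0,-4,0,0,0],[0.05,0,0,-8,0,0,0],[0.05,0,0,-13,0,0,0],[0.05,0,0,-17,0,0,0],[0.05,0,0,-17,0,0,0]]'; python3 - <<'E'
from h import *
c=cam("scene"); cv2.imwrite("pics/scene3.png",cv2.resize(c["frame"][100:250,160:360],None,fx=4,fy=4,interpolation=cv2.INTER_CUBIC))
togo((.505,-.173,.19),101.6)
E
```

```text
clock: 5.5
tcp_pos: [0.4971, 0.1686, 0.1941]
tcp_rot: [0.8, 0.6, 0.004, 0.002]
wrist_force: [0.4, -1.0, -1.0]
opening: 0.116
clock 5.55 tcp [0.4959 0.1683 0.1917] yaw 73.76 q6 0.46 F [ 0.1  0.1 -0.7] op 0.118
shift cm [-32.51  10.42   0.16] turn [  0.22  -0.04 -27.84]
```

View pics/scene3.png

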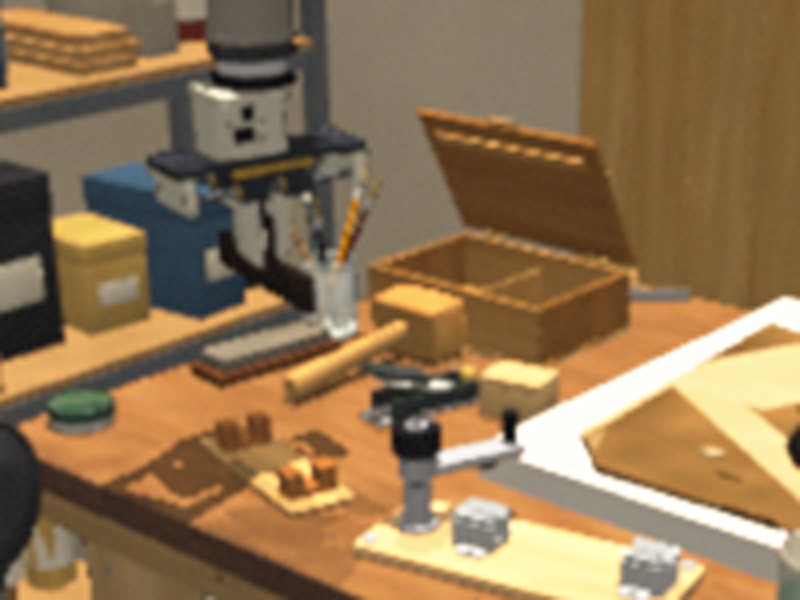

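The blank is held level and clear of the rack. I'll carry it over the jig.

```bash
python3 -m pendant '[[0.05,-4.5,1.5,0,0,0,-3.5],[0.05,-9.2,3,0,0,0,-7.5],[0.05,-14,4.5,0,0,0,-12],[0.05,-18.7,6,0,0,0,-16],[0.05,-23.4,7.5,0,0,0,-20],[0.05,-28,9,0,0,0,-24],[0.05,-32.5,10.4,0,0,0,-27.8],[0.05,-32.5,10.4,0,0,0,-27.8]]';  python3 -m pendant '[[0.05,0,0,4,0,0,0],[0.05,0,0,8,0,0,0],[0.05,0,0,8,0,0,0]]'; python3 - <<'E'
from h import *
c=cam("scene"); cv2.imwrite("pics/scene4.png",cv2.resize(c["frame"][150:270,220:380],None,fx=5,fy=5,interpolation=cv2.INTER_CUBIC))
c=cam("top"); cv2.imwrite("pics/top4.png",cv2.resize(c["frame"][165:265,240:370],None,fx=6,fy=6,interpolation=cv2.INTER_CUBIC))
togo((.505,-.173,.11),101.6)
E
```

```text
clock: 6.55
tcp_pos: [0.5032, -0.1755, 0.1882]
tcp_rot: [0.634, 0.774, -0.001, -0.001]
wrist_force: [0.1, 0.7, -0.9]
opening: 0.113
clock: 6.92
tcp_pos: [0.5016, -0.1708, 0.1066]
tcp_rot: [0.632, 0.775, -0.001, -0.004]
wrist_force: [0.2, -0.6, -0.3]
opening: 0.113
clock 7.03 tcp [ 0.5045 -0.1724  0.1103] yaw 101.58 q6 -0.68 F [ 0.1 -0.5 -1. ] op 0.116
shift cm [-0.07  0.04  0.03] turn [-0.01 -0.01 -0.02]
```

View pics/scene4.png

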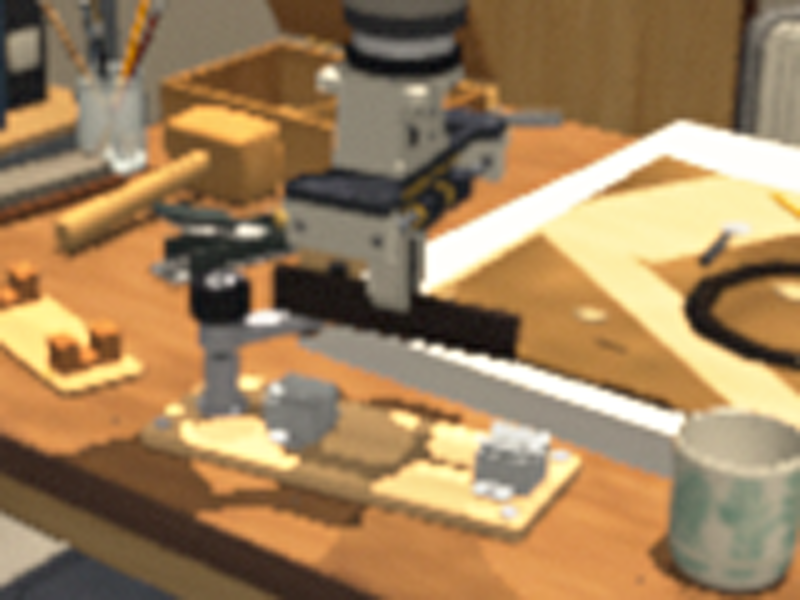

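View pics/top4.png

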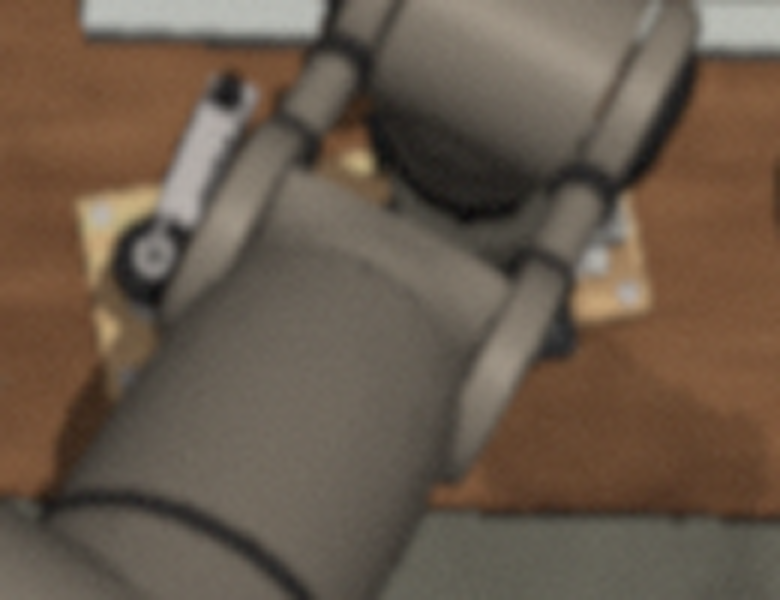

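```bash
python3 - <<'E'
from h import *
from scipy.optimize import brentq
st=manip.get_state(); c=cam("scene"); f=c["frame"]; hsv=cv2.cvtColor(f,cv2.COLOR_BGR2HSV)
tcp=np.array([.505,-.173,.110]); yaw=np.radians(101.6); X=np.array([np.cos(yaw),np.sin(yaw),0]); N=np.array([X[1],-X[0],0]) # jig +x
o=-c["R"].T@c["t"]; side=np.sign(N@(o-tcp)); print("side",side)
def pl(u,v):
    d=c["R"].T@np.array([(u-c["cx"])/c["fx"],(v-c["cy"])/c["fy"],1]); p0=tcp+side*.0055*N
    s=((p0-o)@N)/(d@N); return o+d*s
# blank mask
M=np.zeros(f.shape[:2],np.uint8); M[198:224,272:328]=(hsv[198:224,272:328,2]<50)*255
cs,_=cv2.findContours(M,cv2.RETR_EXTERNAL,cv2.CHAIN_APPROX_NONE)
for cn in sorted(cs,key=cv2.contourArea)[-2:]:
    L=np.array([[(pl(u,v)-tcp)@X*1000,pl(u,v)[2]*1000] for u,v in cn[:,0]]); print(cv2.boundingRect(cn),L.min(0).round(1),L.max(0).round(1)); 
    r=L[np.argsort(L[:,0])]; print(r[:5].round(1).tolist(),r[-5:].round(1).tolist())
# guides in initial top picture
ct=cam("top"); ft=np.load("f.npy"); h2=cv2.cvtColor(ft,cv2.COLOR_BGR2HSV)
m=((h2[...,1]<60)).astype(np.uint8)*255
jx=[]
for roi in((279,196,298,222),(326,188,346,214)):
    x0,y0,x1,y1=roi; S=np.zeros_like(m); S[y0:y1,x0:x1]=m[y0:y1,x0:x1]
    cs,_=cv2.findContours(S,cv2.RETR_EXTERNAL,cv2.CHAIN_APPROX_NONE); cn=max(cs,key=cv2.contourArea); (u,v),sz,_=cv2.minAreaRect(cn)
    mo=cv2.moments(S,True); p=ray(ct,mo["m10"]/mo["m00"],mo["m01"]/mo["m00"],.03); print("guide",roi,(u,v),sz,p.round(4),ray(ct,u,v,.03).round(4)); jx.append(p)
print("mid",(jx[0]+jx[1])/2,np.linalg.norm(jx[0]-jx[1]),np.degrees(np.arctan2(*(jx[0]-jx[1])[1::-1])))
cv2.imwrite("pics/g.png",cv2.resize(np.hstack([m[180:230,265:355],h2[180:230,265:355,2]]),None,fx=4,fy=4,interpolation=cv2.INTER_NEAREST))
E
```

```text
side -1.0
(272, 198, 6, 3) [ 87.9 144.6] [107.5 155.6]
[[87.9, 155.6], [91.8, 154.9], [91.8, 151.3], [95.7, 154.2], [95.7, 150.5]] [[103.5, 152.7], [103.5, 149.0], [107.4, 151.9], [107.4, 148.3], [107.5, 144.6]]
(276, 202, 48, 19) [-81.8 109.5] [ 92.1 145.6]
[[-81.8, 114.7], [-81.7, 118.3], [-81.5, 121.8], [-81.4, 125.3], [-81.2, 128.8]] [[92.0, 129.1], [92.1, 125.4], [92.1, 121.7], [92.1, 118.0], [92.1, 114.2]]
guide (279, 196, 298, 222) (285.994140625, 209.2235107421875) (20.391464233398438, 12.907363891601562) [ 0.4915 -0.0953  0.03  ] [ 0.4904 -0.0943  0.03  ]
guide (326, 188, 346, 214) (336.7884521484375, 200.4423065185547) (20.003847122192383, 13.924245834350586) [ 0.5221 -0.2525  0.03  ] [ 0.5226 -0.2531  0.03  ]
mid [ 0.50679862 -0.1739168   0.03      ] 0.1600929692772733 101.0076722909313
```

View pics/g.png

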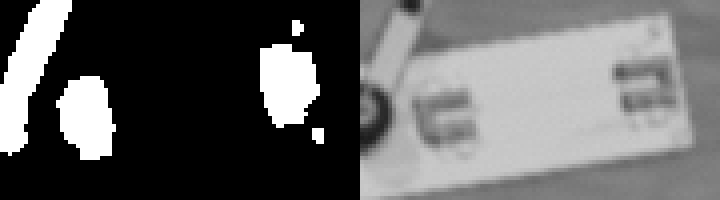

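```bash
python3 - <<'E'
from h import *
c=cam("scene"); f=c["frame"]
g=cv2.cvtColor(f,cv2.COLOR_BGR2GRAY)
print("left");  print(g[203:216:2,266:284])
print("right"); print(g[210:224:2,314:332])
np.set_printoptions(linewidth=200)
cv2.imwrite("pics/b4.png",cv2.resize(f[195:228,262:334],None,fx=11,fy=11,interpolation=cv2.INTER_NEAREST))
tcp=np.array([.505,-.173,.110]); yaw=np.radians(101.6); X=np.array([np.cos(yaw),np.sin(yaw),0]); N=np.array([X[1],-X[0],0])
# predicted corner pixels for centre offset s (mm), blank centre z = tcp+.014
for s in(0,5,10):
  for e in(-90,90):
    for n in(-5.5,5.5):
      for z in(17,-17):
        p=tcp+X*(s+e)/1000+N*n/1000+np.array([0,0,(14+z)/1000]); q=c["R"]@p+c["t"]; print(s,e,n,z,(q[:2]/q[2]*c["fx"]+[c["cx"],c["cy"]]).round(1),end=" | ")
    print()
E
```

```text
left
[[102 122 134 124 136 151 158 162 152 104  35  18  24  23  28  27  30  33]
 [178 115 108 124 150 160 163 162 149 101  34  17  20  25  24  27  26  26]
 [ 66  23  18  41 119 163 162 165 154 113  38  21  21  22  20  26  24  24]
 [ 21  21  20  39 118 161 162 161 163 127  40  17  19  22  24  22  24  26]
 [ 20  19  19  40 121 169 176 186 205 212 202 196 175 135  93  56  35  30]
 [ 22  22  57 152 228 246 249 249 249 242 228 196 147 136 131 126 116 107]
 [ 86  84  90 107 130 138 137 134 131 121 110 107 108 105  98  88  86  89]]
right
[[ 38  47  51  55  64  73  93 111 111 115 118 127 138 138 136 135 138 137]
 [ 27  27  25  29  27  27  29  30  33  35  47 103 139 140 141 141 142 141]
 [ 24  24  22  25  25  27  27  24  25  32  52 109 139 145 142 145 146 146]
 [ 25  21  23  24  23  27  25  27  26  27  53 110 142 143 143 143 143 144]
 [ 31  21  20  18  24  22  24  23  27  25  50 107 140 138 136 137 137 136]
 [242 229 200 165 106  79  69  52  42  46  79 122 138 139 137 135 133 133]
 [254 255 255 255 255 254 252 242 229 180 121 103 103 103 112 122 129 134]]
0 -90 -5.5 17 [325.7 212.1] | 0 -90 -5.5 -17 [325.2 221.7] | 0 -90 5.5 17 [327.  210.8] | 0 -90 5.5 -17 [326.5 220.4] | 
0 90 -5.5 17 [276.5 201.9] | 0 90 -5.5 -17 [276.6 211.1] | 0 90 5.5 17 [278.1 200.8] | 0 90 5.5 -17 [278.1 209.9] | 
5 -90 -5.5 17 [324.2 211.8] | 5 -90 -5.5 -17 [323.8 221.3] | 5 -90 5.5 17 [325.6 210.5] | 5 -90 5.5 -17 [325.1 220.1] | 
5 90 -5.5 17 [275.2 201.6] | 5 90 -5.5 -17 [275.3 210.8] | 5 90 5.5 17 [276.8 200.5] | 5 90 5.5 -17 [276.8 209.6] | 
10 -90 -5.5 17 [322.8 211.5] | 10 -90 -5.5 -17 [322.4 221. ] | 10 -90 5.5 17 [324.1 210.3] | 10 -90 5.5 -17 [323.7 219.8] | 
10 90 -5.5 17 [273.9 201.4] | 10 90 -5.5 -17 [274.  210.5] | 10 90 5.5 17 [275.5 200.3] | 10 90 5.5 -17 [275.6 209.4] |
```

View pics/b4.png

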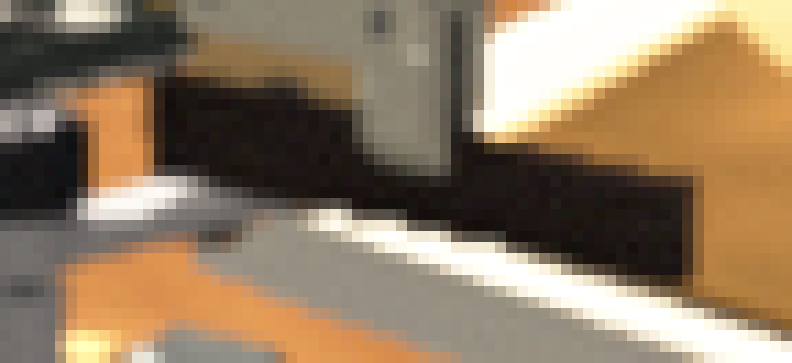

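```bash
python3 - <<'E'
from h import *
np.set_printoptions(linewidth=200)
c=cam("scene"); f=np.load("sc1.npz")["f"]; g=cv2.cvtColor(f,cv2.COLOR_BGR2GRAY)
def pr(p,c=c):
    q=c["R"]@np.array(p)+c["t"]; return (q[:2]/q[2]*c["fx"]+[c["cx"],c["cy"]]).round(2)
print(pr((.4755,-.0312,.101)),pr((.4755,-.0312,.114)),pr((.4755,-.0312,.088)),pr((.4755,-.0312,.05)))
print(g[200:236:2,252:276])
yaw=np.radians(101.6); Y=np.array([np.cos(yaw),np.sin(yaw),0]); X=np.array([Y[1],-Y[0],0]); m=np.array([.505,-.1732,0])
# plate corners predicted (plate y extents from top: centre offset)
pc=np.array([.4994,-.1433,0.014])
for a in(-55,55):
  for b in(-145,145): print(a,b,pr(pc+X*a/1000+Y*b/1000))
for s in(-94,-60,60,94): print("guide",s,[pr(m+Y*s/1000+X*x/1000+[0,0,.047]).tolist() for x in(-20,0,20)])
cv2.imwrite("pics/j4.png",cv2.resize(f[195:270,245:345],None,fx=8,fy=8,interpolation=cv2.INTER_NEAREST))
E
```

```text
[263.57 209.11] [263.5 205.7] [263.65 212.5 ] [263.86 222.26]
[[127  49  31  35  43  45  47  56  54  45  42  44  43  43  38  35  35  37  37  42  45  60  67  74]
 [142 109 108 101 103  91  48  38  38  35  36  36  39  68  81  90  95  87 102 128 136 124 136 145]
 [109  95  98 132 160 128  55  37  39  52  92 110 101 111 121 126 136 145 161 163 164 166 167 168]
 [135 124 128 136 138 107  55  42  59 130 168 151 147 185 166  71  49  73 129 161 161 158 159 160]
 [163 155 147 145 152 118  41  28  32  42  51  51  47  46  35  34  23  41 117 161 161 160 162 162]
 [160 160 162 162 161 124  41  15  21  24  26  22  27  22  24  20  16  39 120 163 159 158 161 166]
 [164 164 162 162 158 129  67  22  18  23  20  17  24  23  21  20  21  71 158 212 225 231 240 247]
 [165 163 163 165 166 166 146 102  57  44  43  40  39  45  48  50  84 167 238 249 248 246 242 234]
 [168 167 164 164 163 163 164 142 102 102 109 113 112 110 103  99 105 147 183 175 151 136 128 125]
 [166 166 171 170 169 170 166 142 109 107 110 114 111 109 106 104 109 125 133 138 139 145 155 159]
 [156 154 154 156 158 159 164 165 147 113 101  9
[... 396 characters left out ...]
0 113 112 106 113 140 161 165 160 160 166 193 224]
 [151 165 179 179 159 149 141 135 123 111 109 113 119 116 111 143 190 181 177 201 190 158 152 140]
 [211 242 247 245 245 238 224 193 136 148 153 162 188 191 182 167 177 209 226 228 208 148 123 123]
 [242 241 243 245 246 245 244 237 231 230 227 222 221 224 229 228 228 229 228 232 221 153 122 124]]
-55 -145 [325.22 255.17]
-55 145 [248.79 235.6 ]
55 -145 [337.72 240.92]
55 145 [264.64 223.64]
guide -94 [[323.91, 240.2], [326.28, 237.69], [328.6, 235.24]]
guide -60 [[314.38, 237.92], [316.84, 235.47], [319.24, 233.07]]
guide 60 [[282.34, 230.25], [285.07, 227.97], [287.73, 225.74]]
guide 94 [[273.69, 228.18], [276.48, 225.95], [279.22, 223.76]]
```

View pics/j4.png

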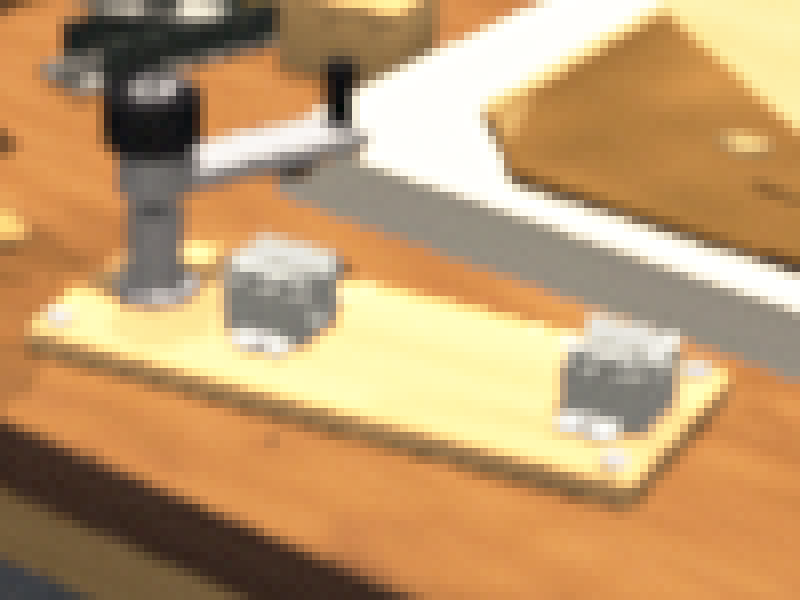

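Subpixel edges put the blank's centre about 6 mm toward the knob from the TCP. The projected knob agrees with the scene image to within 0.1 px. I'll shift and lower to just above the mouths.

```bash
python3 -m pendant '[[0.05,-0.65,0.05,1.5,0,0,0],[0.05,-0.65,0.05,3.5,0,0,0],[0.05,-0.65,0.05,5.2,0,0,0],[0.05,-0.65,0.05,5.2,0,0,0]]'; python3 - <<'E'
from h import *
c=cam("scene"); cv2.imwrite("pics/scene5.png",cv2.resize(c["frame"][185:265,245:345],None,fx=8,fy=7,interpolation=cv2.INTER_CUBIC))
togo((.5063,-.1797,.023),101.6)
E
```

```text
clock: 7.72
tcp_pos: [0.505, -0.179, 0.0561]
tcp_rot: [0.632, 0.775, -0.0, -0.002]
wrist_force: [-0.1, 1.0, 0.3]
opening: 0.114
clock 7.78 tcp [ 0.5057 -0.1793  0.0571] yaw 101.54 q6 -0.68 F [-0.4 -0.6  0.3] op 0.118
shift cm [-0.05  0.06  3.41] turn [-0.06 -0.04 -0.06]
```

View pics/scene5.png

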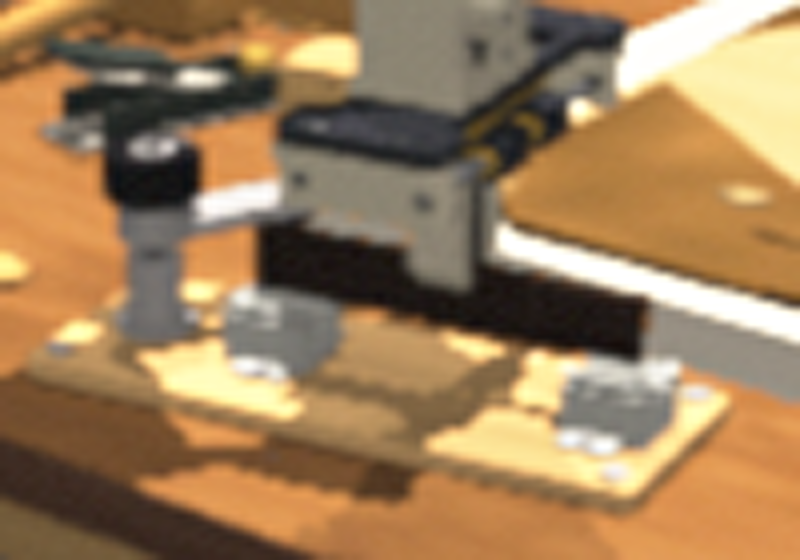

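The blank hovers over both guides, with its ends at about x=278 and x=325, and looks aligned. I'll lower it in small steps and watch the force.

```bash
python3 -m pendant '[[0.05,0,0.05,0.4,0,0,0],[0.05,0,0.05,0.8,0,0,0],[0.05,0,0.05,1.1,0,0,0]]'; python3 -m pendant '[[0.05,0,0,0.2,0,0,0],[0.05,0,0,0.4,0,0,0],[0.05,0,0,0.5,0,0,0]]'
```

```text
clock: 8.15
tcp_pos: [0.5066, -0.1791, 0.0467]
tcp_rot: [0.632, 0.775, 0.0, 0.0]
wrist_force: [-0.4, 0.4, -0.6]
opening: 0.117
clock: 8.52
tcp_pos: [0.507, -0.1792, 0.0419]
tcp_rot: [0.632, 0.775, 0.0, 0.001]
wrist_force: [1.8, -0.1, -0.5]
opening: 0.117
```

```bash
python3 -m pendant '[[0.05,0,0,0.2,0,0,0],[0.05,0,0,0.4,0,0,0],[0.05,0,0,0.5,0,0,0]]'; python3 -m pendant '[[0.05,0,0,0.2,0,0,0],[0.05,0,0,0.4,0,0,0],[0.05,0,0,0.6,0,0,0]]'
```

```text
clock: 8.9
tcp_pos: [0.507, -0.1792, 0.0368]
tcp_rot: [0.632, 0.775, 0.0, 0.001]
wrist_force: [2.8, 0.2, 1.5]
opening: 0.117
clock: 9.28
tcp_pos: [0.5072, -0.1792, 0.0309]
tcp_rot: [0.632, 0.775, 0.0, 0.001]
wrist_force: [3.9, 1.2, 2.2]
opening: 0.113
```

It is sliding in with a few newtons of side load, so I'll ease toward +x and continue.

```bash
python3 -m pendant '[[0.05,0,0.07,0,0,0,0],[0.05,0,0.07,0.2,0,0,0],[0.05,0,0.07,0.4,0,0,0],[0.05,0,0.07,0.6,0,0,0]]'; python3 -m pendant '[[0.05,0,0,0.1,0,0,0],[0.05,0,0,0.2,0,0,0],[0.05,0,0,0.2,0,0,0]]'
```

```text
clock: 9.78
tcp_pos: [0.5073, -0.1789, 0.0246]
tcp_rot: [0.632, 0.775, 0.0, 0.0]
wrist_force: [4.8, 1.0, 2.9]
opening: 0.117
clock: 10.15
tcp_pos: [0.5075, -0.1789, 0.0235]
tcp_rot: [0.632, 0.775, 0.0, 0.0]
wrist_force: [2.8, 1.9, 8.7]
opening: 0.117
```

```bash
python3 -m pendant '[[0.05,0,0,0.1,0,0,0],[0.05,0,0,0.15,0,0,0]]'; python3 - <<'E'
from h import *
c=cam("scene"); cv2.imwrite("pics/scene6.png",cv2.resize(c["frame"][185:265,245:345],None,fx=8,fy=7,interpolation=cv2.INTER_CUBIC))
togo((.5063,-.1797,.023),101.6)
E
```

```text
clock: 10.4
tcp_pos: [0.5077, -0.1789, 0.0234]
tcp_rot: [0.632, 0.775, 0.0, 0.001]
wrist_force: [-0.9, 4.9, 23.8]
opening: 0.111
clock 10.45 tcp [ 0.5077 -0.1789  0.0234] yaw 101.57 q6 -0.68 F [ 0.3  3.2 20.8] op 0.113
shift cm [-0.05 -0.15  0.04] turn [ 0.09  0.06 -0.03]
```

View pics/scene6.png

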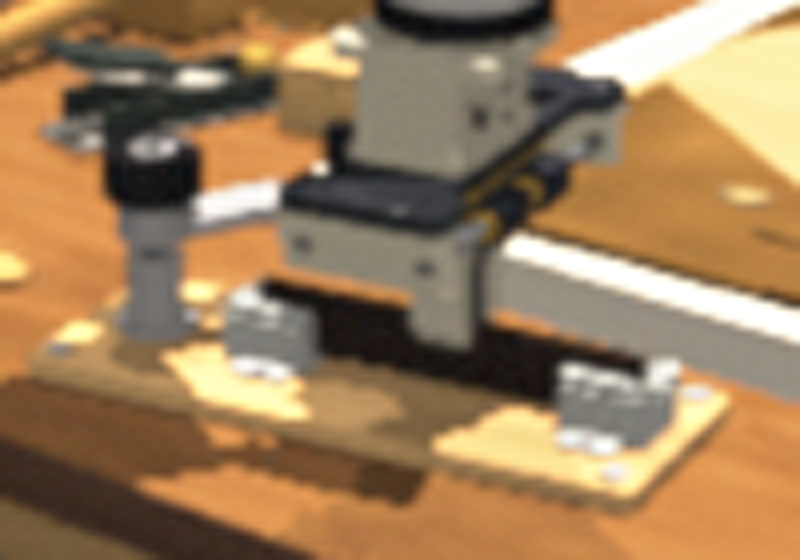

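The blank is seated: firm floor contact at TCP z=0.0234, with its top just above both guides. I'll release and rise.

```bash
python3 -m pendant '[[0.05,0,0,-0.15,0,0,0],[0.4,0,0,-0.15,0,0,0],[0.4,0,0,-0.15,0,0,0],[0.4,0,0,-0.15,0,0,0],[0.4,0,0,-0.15,0,0,0]]'; python3 -m pendant '[[0.4,0,0,-3,0,0,0],[0.4,0,0,-7,0,0,0],[0.4,0,0,-12,0,0,0],[0.4,0,0,-16,0,0,0],[0.4,0,0,-16,0,0,0]]'; python3 - <<'E'
from h import *
c=cam("scene"); cv2.imwrite("pics/scene7.png",cv2.resize(c["frame"][185:265,245:345],None,fx=8,fy=7,interpolation=cv2.INTER_CUBIC))
W=pts(c); hsv=cv2.cvtColor(c["frame"],cv2.COLOR_BGR2HSV)
togo((.56,-.065,.1),101.6)
E
```

```text
clock: 11.08
tcp_pos: [0.5068, -0.1789, 0.0223]
tcp_rot: [0.632, 0.775, -0.0, -0.001]
wrist_force: [-0.6, -0.2, -0.9]
opening: 0.4
clock: 11.7
tcp_pos: [0.5087, -0.1798, 0.1859]
tcp_rot: [0.632, 0.775, 0.001, 0.003]
wrist_force: [0.3, -0.5, -0.1]
opening: 0.4
clock 11.75 tcp [ 0.5076 -0.1792  0.1837] yaw 101.56 q6 -0.68 F [-0.2 -0.2  0.9] op 0.4
shift cm [10.15  7.41  8.37] turn [ 0.11  0.1  -0.04]
```

View pics/scene7.png

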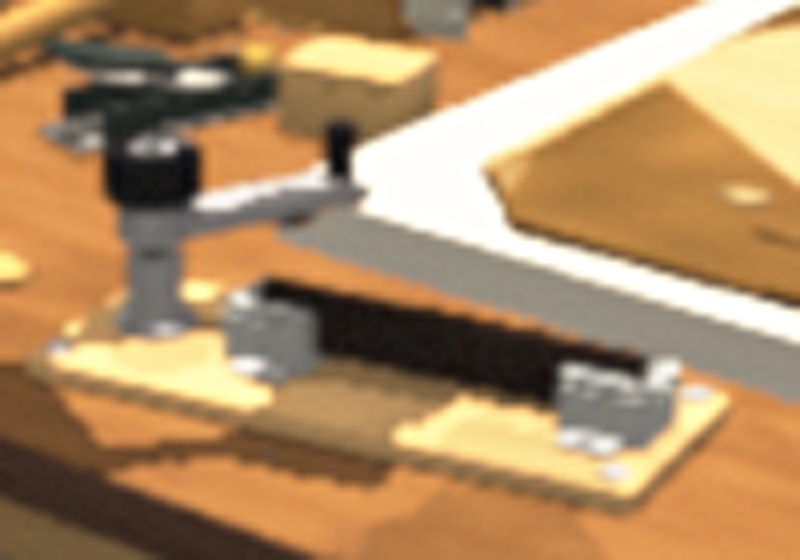

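The blank sits down between both guides, level. Next I'll pinch the post, at about (287,206) in the scene view. I estimate the bar at about 57° from its stop.

```bash
python3 - <<'E'
from h import *
c=cam("scene"); g=cv2.cvtColor(c["frame"],cv2.COLOR_BGR2GRAY); np.set_printoptions(linewidth=200)
print(g[200:215,282:294])
p=np.array((.564,-.066))
for q in((*p,.109),(*p,.079)):
    a=c["R"]@np.array(q)+c["t"]; print((a[:2]/a[2]*c["fx"]+[c["cx"],c["cy"]]).round(2))
togo((.564,-.066,.14),158.5)
E
```

```text
[[116 115 117 116 118 120 119 120 122 122 125 125]
 [113 114 113 113 104 104 104 113 119 117 120 121]
 [109 110 111  98  75  70  75  95 112 115 116 115]
 [109 103 104  79  39  36  41  72 101 112 118 130]
 [120 113 107  74  28  18  27  64 103 126 170 224]
 [147 144 128  87  32  15  31  90 165 223 249 255]
 [163 162 143  95  31  18  58 183 250 255 255 255]
 [163 163 154 113  33   9  81 239 255 255 255 254]
 [163 170 206 186  60  11  78 238 255 255 254 254]
 [185 206 235 203  72  23  79 237 255 255 254 254]
 [230 241 238 188 114  83  93 224 254 254 254 254]
 [225 226 224 196 144 116 108 169 219 248 255 254]
 [144 142 140 132 118 108 104 110 139 238 255 254]
 [122 117 110 110 108 107 107 119 195 252 255 254]
 [106 108 109 115 119 125 126 154 234 255 255 255]]
[287.25 201.94]
[287.22 209.58]
clock 11.8 tcp [ 0.5068 -0.1788  0.1823] yaw 101.56 q6 -0.68 F [-0.3  0.1 -0.5] op 0.398
shift cm [9.9  7.86 4.23] turn [-2.000e-02 -2.000e-02 -5.694e+01]
```

```bash
python3 -m pendant '[[0.5,2,1.5,0,0,0,-9],[0.5,4,3,0,0,0,-18],[0.5,6,5,1,0,0,-27],[0.5,8,6.5,2,0,0,-36],[0.5,9.9,7.9,3,0,0,-45],[0.5,9.9,7.9,4.2,0,0,-54],[0.5,9.9,7.9,4.2,0,0,-57],[0.5,9.9,7.9,4.2,0,0,-57]]'; python3 - <<'E'
from h import *
c=cam("scene"); cv2.imwrite("pics/scene8.png",cv2.resize(c["frame"][165:245,245:345],None,fx=8,fy=7,interpolation=cv2.INTER_CUBIC))
togo((.564,-.066,.086),158.5)
E
```

```text
clock: 12.8
tcp_pos: [0.5637, -0.0658, 0.1388]
tcp_rot: [0.186, 0.982, 0.0, -0.002]
wrist_force: [0.1, -0.2, 0.1]
opening: 0.497
clock 12.85 tcp [ 0.564  -0.066   0.1393] yaw 158.49 q6 -1.45 F [ 0.1 -0.2  0.2] op 0.501
shift cm [-0.01 -0.    5.33] turn [-0.03 -0.15 -0.01]
```

View pics/scene8.png

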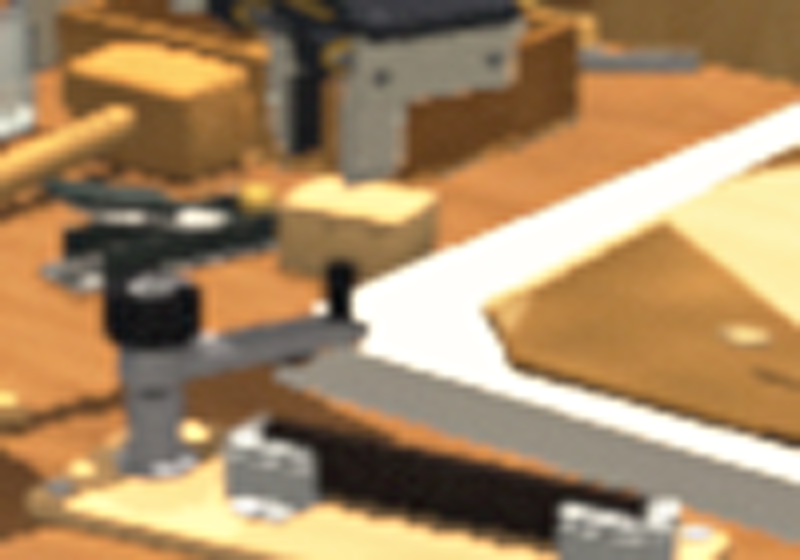

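The fingers are above the post, straddling it. I'll descend and pinch lightly.

```bash
python3 -m pendant '[[0.5,0,0,2.5,0,0,0],[0.5,0,0,4.5,0,0,0],[0.5,0,0,5.2,0,0,0],[0.1,0,0,5.2,0,0,0],[0.1,0,0,5.2,0,0,0],[0.1,0,0,5.2,0,0,0],[0.1,0,0,5.2,0,0,0],[0.1,0,0,5.2,0,0,0]]' 10; python3 -m pendant '[[0.1,0,0,0,0,0,0],[0.1,0,0,0,0,0,0]]';  python3 - <<'E'
from h import *
c=cam("scene"); cv2.imwrite("pics/scene9.png",cv2.resize(c["frame"][165:245,245:345],None,fx=8,fy=7,interpolation=cv2.INTER_CUBIC))
togo((.564,-.066,.086),158.5)
S=np.array([.4769,-.031]); s=manip.get_state(); d=s["tcp_pos"][:2]-S; th=np.degrees(np.arctan2(d[1],d[0])); r=np.hypot(*d); print(r,th)
yaw=np.radians(158.49); X=np.array([np.cos(yaw),np.sin(yaw)]);Y=np.array([np.sin(yaw),-np.cos(yaw)])
D=(-78.4-th)
for k in range(1,10):
    a=np.radians(th+D*k/8); q=S+.095*np.array([np.cos(a),np.sin(a)])-s["tcp_pos"][:2]; print(k,(q@X*100).round(2),(q@Y*100).round(2),(-D*k/8).round(1))
E
```

```text
clock: 13.85
tcp_pos: [0.5649, -0.0661, 0.0889]
tcp_rot: [0.186, 0.983, -0.0, 0.0]
wrist_force: [-0.5, 0.4, 0.3]
opening: 0.103
clock: 14.1
tcp_pos: [0.5648, -0.0661, 0.0887]
tcp_rot: [0.186, 0.983, -0.0, 0.0]
wrist_force: [-0.4, 0.6, 0.4]
opening: 0.095
clock 14.15 tcp [ 0.5648 -0.0661  0.0887] yaw 158.56 q6 -1.45 F [0.3 0.5 0.6] op 0.096
shift cm [ 0.08 -0.01  0.27] turn [-0.    0.    0.06]
0.09461930005576114 -21.801444870733796
1 0.04 -1.17 7.1
2 0.26 -2.32 14.1
3 0.62 -3.44 21.2
4 1.12 -4.5 28.3
5 1.74 -5.49 35.4
6 2.48 -6.4 42.4
7 3.33 -7.21 49.5
8 4.27 -7.91 56.6
9 5.29 -8.49 63.7
```

View pics/scene9.png

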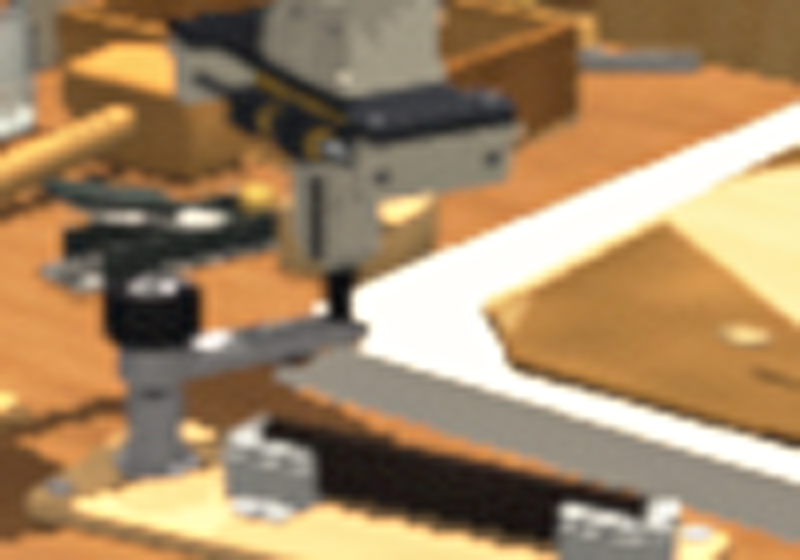

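```bash
python3 - <<'E'
from h import *
c=cam("scene"); W=pts(c); np.set_printoptions(linewidth=200,suppress=True)
for v in range(194,212,2): print(v,[W[v,u].round(3).tolist() for u in(283,285,287,289,291)])
q=c["R"]@np.array([.5648,-.0661,.0887])+c["t"]; print((q[:2]/q[2]*c["fx"]+[c["cx"],c["cy"]]))
cv2.imwrite("pics/z9.png",cv2.resize(c["frame"][180:220,262:312],None,fx=15,fy=15,interpolation=cv2.INTER_NEAREST))
E
```

```text
194 [[0.553, -0.055, 0.14], [0.558, -0.061, 0.14], [0.546, -0.079, 0.148], [0.55, -0.085, 0.149], [0.502, -0.132, 0.175]]
196 [[0.561, -0.048, 0.128], [0.558, -0.06, 0.132], [0.542, -0.082, 0.143], [0.551, -0.084, 0.14], [0.557, -0.089, 0.14]]
198 [[0.555, -0.054, 0.124], [0.56, -0.059, 0.124], [0.546, -0.08, 0.134], [0.551, -0.084, 0.133], [0.561, -0.085, 0.13]]
200 [[0.555, -0.053, 0.116], [0.557, -0.061, 0.117], [0.544, -0.081, 0.127], [0.551, -0.084, 0.125], [0.562, -0.085, 0.122]]
202 [[0.735, 0.096, 0.01], [0.562, -0.057, 0.107], [0.546, -0.079, 0.118], [0.56, -0.077, 0.113], [0.568, -0.08, 0.111]]
204 [[0.742, 0.102, -0.003], [0.743, 0.091, 0.0], [0.554, -0.073, 0.106], [0.564, -0.074, 0.103], [0.746, 0.061, 0.007]]
206 [[0.725, 0.088, -0.002], [0.724, 0.076, 0.001], [0.559, -0.069, 0.095], [0.566, -0.073, 0.094], [0.679, 0.008, 0.035]]
208 [[0.704, 0.07, 0.001], [0.716, 0.069, -0.003], [0.561, -0.067, 0.087], [0.564, -0.074, 0.087], [0.663, -0.005, 0.035]]
210 [[0.558, -0.051, 0.075], [0.562, -0.057, 0.076], [0.559, -0.069, 0.08], [0.565, -0.074, 0.079], [0.651, -0.014, 0.033]]
[287.39385468 207.06476147]
```

View pics/z9.png

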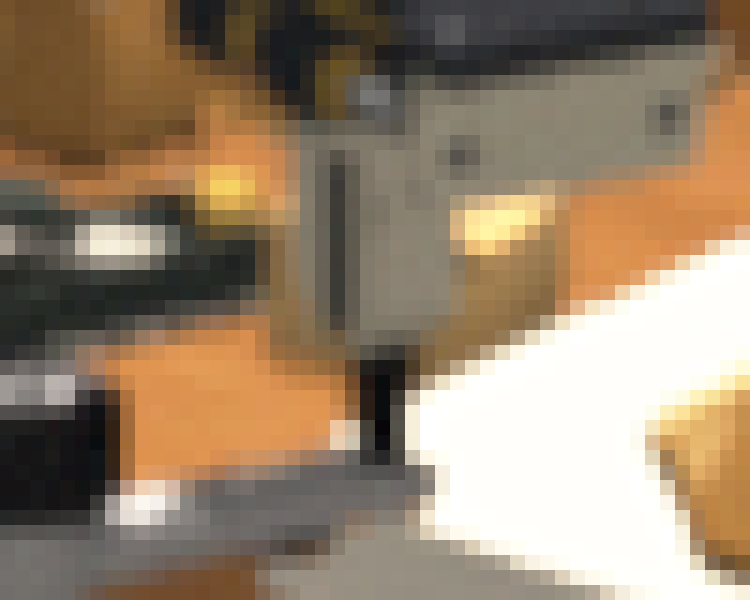

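The opening of 0.096 shows I commanded 0.1, narrower than the 16 mm post, and nothing is between the pads. The finger ends appear above the post top, at about row 203, although the TCP should project to row 207. I'll open and look at the finger tips.

```bash
python3 -m pendant '[[0.5,0,0,0,0,0,0],[0.5,0,0,0,0,0,0],[0.5,0,0,0,0,0,0],[0.5,0,0,0,0,0,0]]'; python3 - <<'E'
from h import *
c=cam("scene"); W=pts(c)
s=manip.get_state(); print(s["tcp_pos"],s["opening"],s["wrist_force"])
cv2.imwrite("pics/z10.png",cv2.resize(c["frame"][175:225,255:315],None,fx=12,fy=12,interpolation=cv2.INTER_CUBIC))
w=W[175:225,255:315].reshape(-1,3); d=w[:,:2]-s["tcp_pos"][:2]; m=(np.hypot(*d.T)<.055)&(w[:,2]>.085)
yaw=np.radians(158.5); Y=np.array([np.sin(yaw),-np.cos(yaw)]); t=(d@Y)[m]*1000; z=w[m,2]*1000
for a in range(-55,60,5):
    k=(t>=a)&(t<a+5)
    if k.any(): print(a,k.sum(),z[k].min().round(1),np.percentile(z[k],10).round(1))
E
```

```text
clock: 14.7
tcp_pos: [0.5647, -0.0661, 0.0887]
tcp_rot: [0.186, 0.983, -0.0, -0.0]
wrist_force: [0.8, -0.4, 0.5]
opening: 0.476
[ 0.56473379 -0.06612952  0.08870071] 0.4875791814519224 [ 0.49423568 -1.01929325  0.62877776]
-55 18 214.1 217.1
-50 24 143.3 208.6
-45 25 124.3 127.3
-40 48 118.1 123.5
-35 23 113.2 117.9
-30 25 109.7 114.5
-25 11 107.0 112.0
-20 4 192.2 195.3
-15 8 89.1 89.8
-10 9 88.9 93.3
-5 14 88.6 89.7
0 4 105.5 129.8
5 6 188.4 189.8
10 4 199.8 200.9
15 15 112.3 121.7
20 68 109.5 116.1
25 40 107.9 115.4
30 12 127.0 131.5
35 9 160.1 163.7
40 8 143.1 146.0
45 1 201.2 201.2
```

View pics/z10.png

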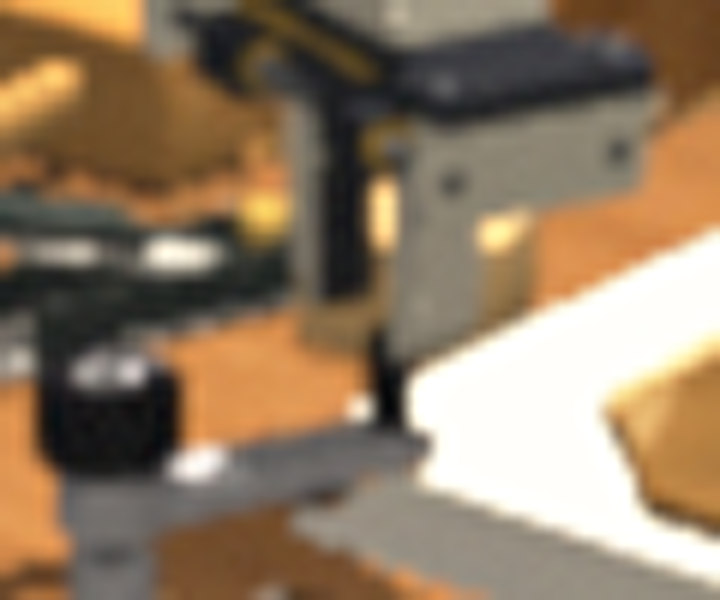

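The depth image shows the rendered finger ends at z≈0.107 while the reported TCP is 0.0887. The fingers really end about 18 mm short of the reported TCP, which fits the shallow grip on the blank earlier. I'll go 2 cm lower and watch for contact.

```bash
python3 -m pendant '[[0.5,0,0,0.5,0,0,0],[0.5,0,0,1,0,0,0],[0.5,0,0,1.5,0,0,0],[0.5,0,0,1.8,0,0,0]]'; python3 - <<'E'
from h import *
c=cam("scene"); W=pts(c)
s=manip.get_state(); print(s["tcp_pos"],s["opening"],s["wrist_force"])
cv2.imwrite("pics/z11.png",cv2.resize(c["frame"][175:225,255:315],None,fx=12,fy=12,interpolation=cv2.INTER_CUBIC))
E
```

```text
clock: 15.25
tcp_pos: [0.5645, -0.0661, 0.0701]
tcp_rot: [0.186, 0.983, -0.0, -0.0]
wrist_force: [0.3, -0.2, -0.9]
opening: 0.497
[ 0.564423   -0.06604166  0.069914  ] 0.5002358211605006 [ 0.20381862 -0.49875333 -0.40739558]
```

View pics/z11.png

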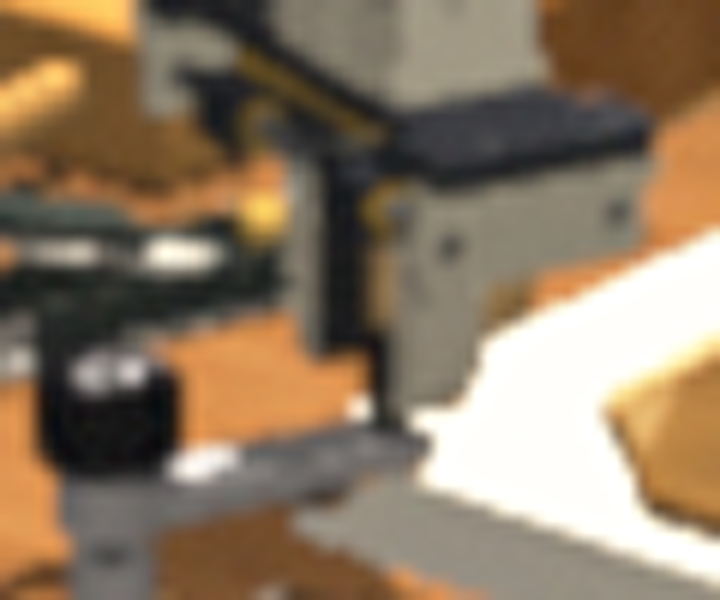

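The post now sits between the fingers. I'll close with light force.

```bash
python3 -m pendant '[[0.08,0,0,0,0,0,0],[0.08,0,0,0,0,0,0],[0.08,0,0,0,0,0,0],[0.08,0,0,0,0,0,0],[0.08,0,0,0,0,0,0],[0.08,0,0,0,0,0,0]]' 10
```

```text
clock: 16.05
tcp_pos: [0.5649, -0.0661, 0.0708]
tcp_rot: [0.186, 0.983, -0.0, 0.0]
wrist_force: [-0.2, 0.7, -0.4]
opening: 0.17
```

```bash
python3 -m pendant '[[0.08,0.04,-1.17,0,0,0,7],[0.08,0.26,-2.32,0,0,0,14],[0.08,0.62,-3.44,0,0,0,21],[0.08,0.62,-3.44,0,0,0,21]]' ; python3 - <<'E'
from h import *
S=np.array([.4769,-.031]); s=manip.get_state(); print(s["tcp_pos"],s["wrist_force"],s["opening"])
d=s["tcp_pos"][:2]-S; th=np.degrees(np.arctan2(d[1],d[0])); print(np.hypot(*d),th)
togo((.5,-.1,.07),137.5)
yaw=np.radians(137.5); X=np.array([np.cos(yaw),np.sin(yaw)]);Y=np.array([np.sin(yaw),-np.cos(yaw)])
for k in range(1,9):
    a=np.radians(th-k*5); q=S+.095*np.array([np.cos(a),np.sin(a)])-s["tcp_pos"][:2]; print(k,th-k*5,(q@X*100).round(2),(q@Y*100).round(2),5*k)
E
```

```text
clock: 16.55
tcp_pos: [0.5458, -0.096, 0.0707]
tcp_rot: [0.362, 0.932, 0.0, -0.001]
wrist_force: [-0.5, 2.4, 1.3]
opening: 0.168
[ 0.54579086 -0.09598445  0.07065243] [-0.49019867  2.4350154   1.32373219] 0.16812089422858068
0.0947044330972747 -43.32861443456462
clock 16.55 tcp [ 0.5458 -0.096   0.0707] yaw 137.56 q6 -1.14 F [-0.5  2.4  1.3] op 0.168
shift cm [ 3.11 -3.39  0.07] turn [-0.02 -0.06  0.06]
1 -48.32861443456462 0.02 -0.83 5
2 -53.32861443456462 0.14 -1.65 10
3 -58.32861443456462 0.33 -2.45 15
4 -63.32861443456462 0.59 -3.24 20
5 -68.32861443456463 0.92 -4.0 25
6 -73.32861443456463 1.31 -4.73 30
7 -78.32861443456463 1.77 -5.42 35
8 -83.32861443456463 2.28 -6.07 40
```

```bash
python3 -m pendant '[[0.08,0.02,-0.83,0,0,0,5],[0.08,0.14,-1.65,0,0,0,10],[0.08,0.33,-2.45,0,0,0,15],[0.08,0.59,-3.24,0,0,0,20],[0.08,0.92,-4,0,0,0,25],[0.08,1.31,-4.73,0,0,0,30],[0.08,1.6,-5.2,0,0,0,33.3],[0.08,1.77,-5.42,0,0,0,35]]' ; python3 - <<'E'
from h import *
S=np.array([.4769,-.031]); s=manip.get_state(); print(s["tcp_pos"],s["wrist_force"],s["opening"])
d=s["tcp_pos"][:2]-S; th=np.degrees(np.arctan2(d[1],d[0])); print(np.hypot(*d),th)
c=cam("scene"); cv2.imwrite("pics/z12.png",cv2.resize(c["frame"][175:245,245:335],None,fx=8,fy=8,interpolation=cv2.INTER_CUBIC))
E
```

```text
clock: 17.55
tcp_pos: [0.4967, -0.1227, 0.0706]
tcp_rot: [0.625, 0.781, 0.0, -0.001]
wrist_force: [2.7, 5.8, -1.0]
opening: 0.166
[ 0.49670865 -0.12273877  0.07056231] [ 2.72639283  5.79773275 -1.01596756] 0.16639932151134648
0.09385299019966105 -77.81550032482973
```

View pics/z12.png

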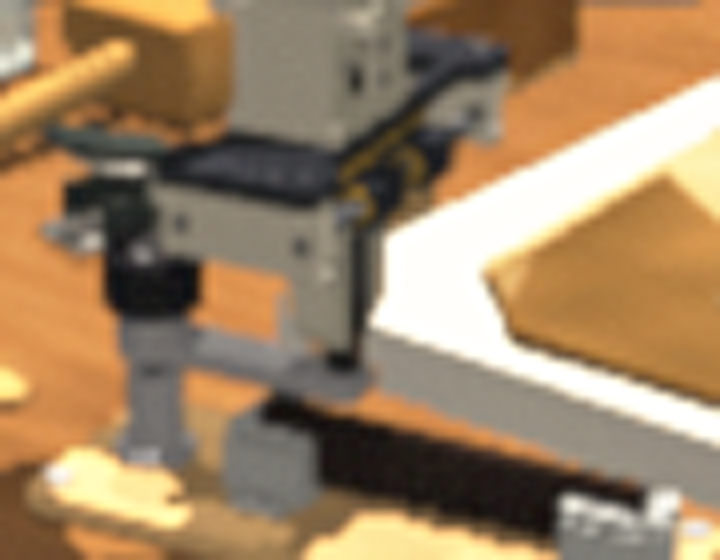

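The bar is nearly over the slot. I'll relax the radial load and push to the stop.

```bash
python3 -m pendant '[[0.08,0.1,-0.15,0,0,0,0],[0.08,0.1,-0.3,0,0,0,0],[0.08,0.1,-0.3,0,0,0,0]]' ;  python3 -m pendant '[[0.08,0,-0.15,0,0,0,0],[0.08,0,-0.3,0,0,0,0],[0.08,0,-0.3,0,0,0,0]]'
```

```text
clock: 17.98
tcp_pos: [0.4958, -0.1229, 0.0711]
tcp_rot: [0.625, 0.781, 0.001, 0.002]
wrist_force: [6.2, 6.0, -2.8]
opening: 0.17
clock: 18.35
tcp_pos: [0.4944, -0.1232, 0.0713]
tcp_rot: [0.625, 0.781, 0.002, 0.003]
wrist_force: [11.1, 8.4, -4.3]
opening: 0.169
```

The force rises to about 11 N with little motion, so the bar is at its stop (−79.3° against an expected −78.4°). I'll unload, open and rise.

```bash
python3 -m pendant '[[0.08,0,0.3,0,0,0,0],[0.5,0,0.3,0,0,0,0],[0.5,0,0.3,0,0,0,0],[0.5,0,0.3,0,0,0,0],[0.5,0,0.3,-2,0,0,0],[0.5,0,0.3,-5,0,0,0],[0.5,0,0.3,-9,0,0,0],[0.5,0,0.3,-9,0,0,0]]' ; python3 - <<'E'
from h import *
s=manip.get_state(); print(s["tcp_pos"],s["wrist_force"],s["opening"],s["joints"].round(2))
c=cam("scene"); cv2.imwrite("pics/z13.png",cv2.resize(c["frame"][175:245,245:335],None,fx=8,fy=8,interpolation=cv2.INTER_CUBIC))
c=cam("top"); cv2.imwrite("pics/t13.png",cv2.resize(c["frame"][165:245,240:370],None,fx=6,fy=6,interpolation=cv2.INTER_CUBIC))
togo((.4769,-.031,.13),190)
E
```

```text
clock: 19.35
tcp_pos: [0.4952, -0.1245, 0.1636]
tcp_rot: [0.625, 0.78, 0.001, 0.003]
wrist_force: [0.4, -0.3, -0.5]
opening: 0.499
[ 0.49523777 -0.12453151  0.16361977] [ 0.39154044 -0.29075027 -0.52387841] 0.498717093255796 [-0.4   0.35  1.63 -0.    1.15 -0.62]
clock 19.45 tcp [ 0.4933 -0.1237  0.1606] yaw 102.56 q6 -0.62 F [0.3 0.  0.1] op 0.497
shift cm [9.41 0.41 3.05] turn [-2.000e-02  1.000e-02 -8.744e+01]
```

View pics/z13.png

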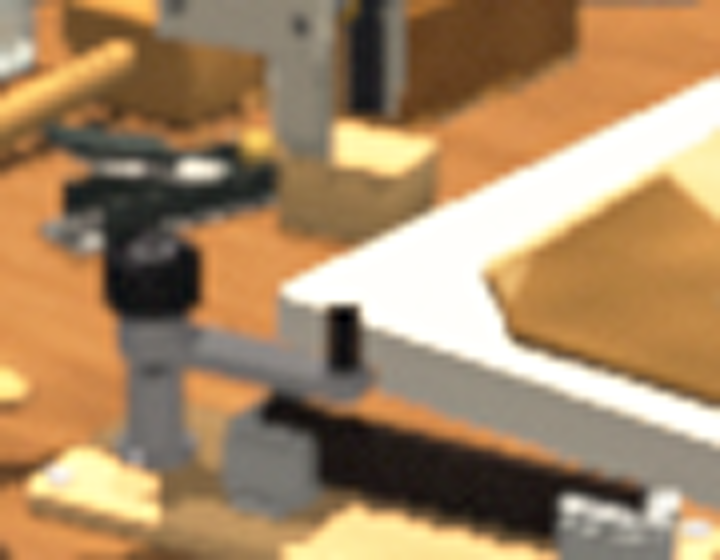

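View pics/t13.png

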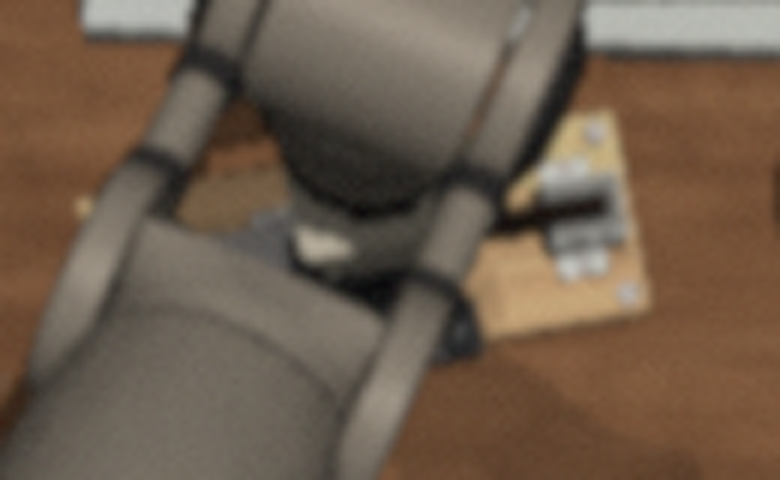

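The bar now lies over the slot and the blank's near end, with the post at (288,217). I'll move over the knob and pre-turn the wrist counter-clockwise so one clockwise sweep is possible.

```bash
python3 -m pendant '[[0.75,1.5,0.1,0,0,0,-9],[0.75,3,0.1,0,0,0,-18],[0.75,5,0.2,0,0,0,-27],[0.75,7,0.3,0,0,0,-36],[0.75,9.4,0.4,0,0,0,-45],[0.75,9.4,0.4,0,0,0,-54],[0.75,9.4,0.4,0.5,0,0,-57.5],[0.75,9.4,0.4,0.5,0,0,-57.5]]' ; python3 - <<'E'
from h import *
s=manip.get_state(); print(s["tcp_pos"],s["wrist_force"],s["opening"],s["joints"].round(2))
c=cam("scene"); cv2.imwrite("pics/z14.png",cv2.resize(c["frame"][165:245,235:335],None,fx=8,fy=7,interpolation=cv2.INTER_CUBIC))
togo((.4765,-.031,.074),160)
E
```

```text
clock: 20.45
tcp_pos: [0.476, -0.0308, 0.1542]
tcp_rot: [0.173, 0.985, -0.0, -0.002]
wrist_force: [0.2, 0.5, 0.4]
opening: 0.752
[ 0.47601877 -0.03078457  0.1541965 ] [0.24608494 0.45279018 0.3766664 ] 0.7521818005011154 [-0.23  0.31  1.73 -0.    1.11 -1.45]
clock 20.5 tcp [ 0.4763 -0.0309  0.1546] yaw 159.98 q6 -1.45 F [ 0.2 -0.4  0.2] op 0.753
shift cm [-0.04 -0.    8.06] turn [-0.02 -0.14 -0.02]
```

View pics/z14.png

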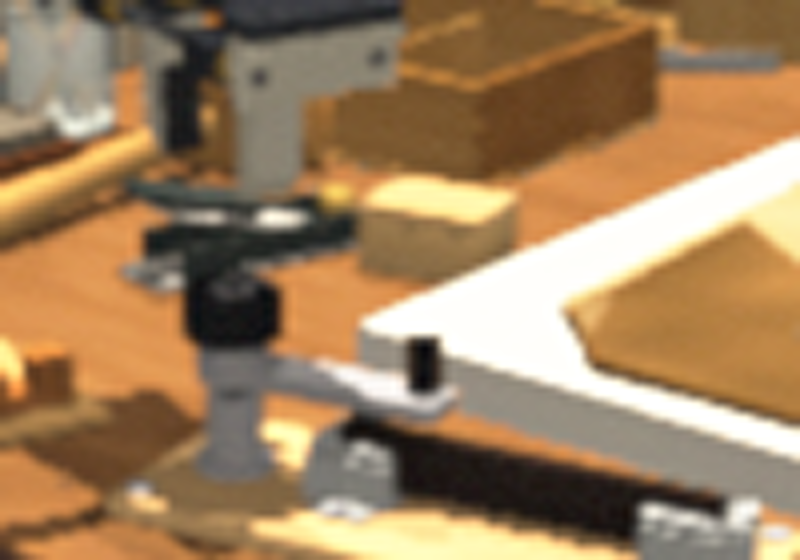

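```bash
python3 -m pendant '[[0.75,0,0,3,0,0,0],[0.75,0,0,5.5,0,0,0],[0.75,0,0,7,0,0,0],[0.75,0,0,7.9,0,0,0],[0.75,0,0,7.9,0,0,0]]' ; python3 - <<'E'
from h import *
s=manip.get_state(); print(s["tcp_pos"],s["wrist_force"],s["opening"])
c=cam("scene"); cv2.imwrite("pics/z15.png",cv2.resize(c["frame"][165:245,235:335],None,fx=8,fy=7,interpolation=cv2.INTER_CUBIC))
E
```

```text
clock: 21.12
tcp_pos: [0.4768, -0.031, 0.0762]
tcp_rot: [0.173, 0.985, -0.0, -0.001]
wrist_force: [-1.0, -0.3, 0.5]
opening: 0.748
[ 0.4767724  -0.03100222  0.07624642] [-0.98986334 -0.25559003  0.52913995] 0.7483132282678183
```

View pics/z15.png

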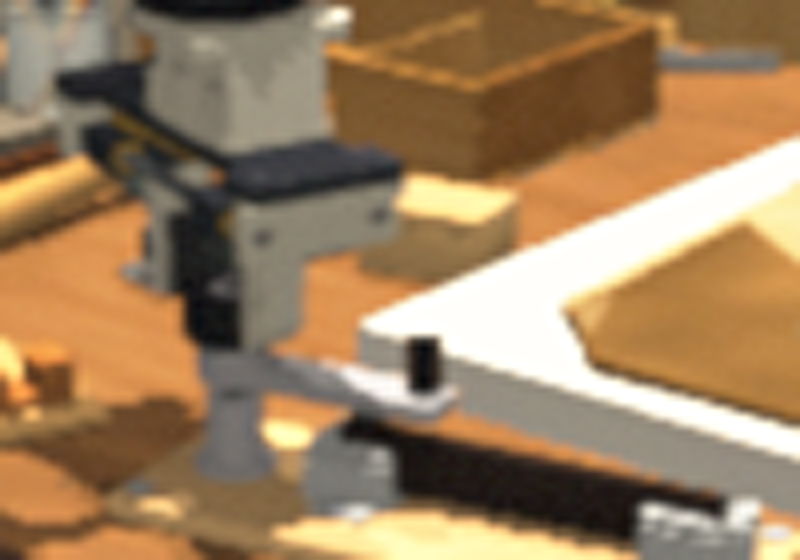

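The fingers straddle the knob, and their ends are above the bar. I'll close on it.

```bash
python3 -m pendant '[[0.4,0,0,0,0,0,0],[0.4,0,0,0,0,0,0],[0.4,0,0,0,0,0,0],[0.4,0,0,0,0,0,0],[0.4,0,0,0,0,0,0]]' 25; python3 -m pendant '[[0.4,0,0,0.04,0,0,9],[0.4,0,0,0.08,0,0,18],[0.4,0,0,0.08,0,0,18]]'; python3 - <<'E'
from h import *
s=manip.get_state(); print(s["ft_torque"],s["joints"].round(3)); togo((0,0,0),0)
E
```

```text
clock: 21.8
tcp_pos: [0.4772, -0.0313, 0.077]
tcp_rot: [0.173, 0.985, -0.0, 0.0]
wrist_force: [-1.0, -2.2, 4.2]
opening: 0.472
clock: 22.18
tcp_pos: [0.4776, -0.0306, 0.0762]
tcp_rot: [0.325, 0.946, 0.0, 0.0]
wrist_force: [-0.4, 1.3, 4.6]
opening: 0.476
[ 0.38406117 -0.24442546 -0.17311826] [-2.250e-01  4.120e-01  1.826e+00  1.000e-03  9.020e-01 -1.135e+00]
clock 22.18 tcp [ 0.4776 -0.0306  0.0762] yaw 142.11 q6 -1.13 F [-0.4  1.3  4.6] op 0.476
shift cm [ 39.58 -26.92   7.57] turn [ 7.0000e-02 -6.0000e-02  1.4211e+02]
```

The knob turns with about 0.17 N m of resistance. I'll continue.

```bash
python3 -m pendant '[[0.4,0,0,0.04,0,0,9],[0.4,0,0,0.08,0,0,18],[0.4,0,0,0.12,0,0,27],[0.4,0,0,0.16,0,0,36],[0.4,0,0,0.2,0,0,45],[0.4,0,0,0.24,0,0,54],[0.4,0,0,0.27,0,0,63],[0.4,0,0,0.31,0,0,72]]'; python3 - <<'E'
from h import *
s=manip.get_state(); print(s["ft_torque"]); togo((0,0,0),0)
c=cam("scene"); cv2.imwrite("pics/z16.png",cv2.resize(c["frame"][165:245,235:335],None,fx=8,fy=7,interpolation=cv2.INTER_CUBIC))
E
```

```text
clock: 23.18
tcp_pos: [0.4803, -0.03, 0.0732]
tcp_rot: [0.819, 0.573, 0.003, 0.002]
wrist_force: [9.6, 7.8, -4.1]
opening: 0.471
[ 1.18963403 -1.87346077  0.19822514]
clock 23.18 tcp [ 0.4803 -0.03    0.0732] yaw 69.97 q6 0.12 F [ 9.6  7.8 -4.1] op 0.471
shift cm [-13.66 -46.2    6.99] turn [ 0.19 -0.39 69.97]
```

View pics/z16.png

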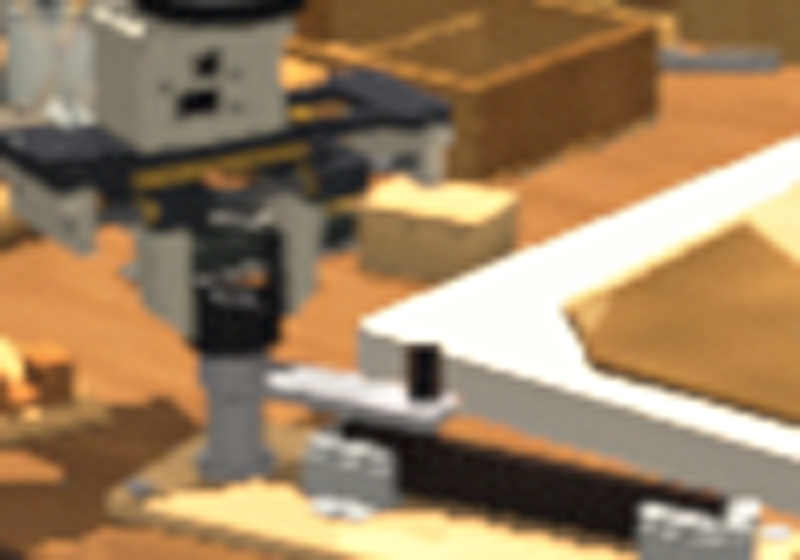

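The knob and bar are sinking, but a side load of about 12 N has built up, so the grip is a little off-axis. I'll open, re-centre and re-grip.

```bash
python3 -m pendant '[[0.6,0,0,0,0,0,0],[0.6,0,0,0,0,0,0],[0.6,0,0,0,0,0,0]]'; python3 -m pendant '[[0.4,0,0,0,0,0,0],[0.4,0,0,0,0,0,0],[0.4,0,0,0,0,0,0]]' 25;  python3 - <<'E'
from h import *
s=manip.get_state(); print(s["ft_torque"]); togo((0,0,0),0)
E
```

```text
clock: 23.6
tcp_pos: [0.4767, -0.031, 0.0726]
tcp_rot: [0.819, 0.574, -0.0, -0.0]
wrist_force: [0.8, -0.5, -0.2]
opening: 0.596
clock: 23.98
tcp_pos: [0.4794, -0.032, 0.073]
tcp_rot: [0.819, 0.574, 0.001, 0.002]
wrist_force: [8.3, -3.0, -5.9]
opening: 0.469
[-0.46316998 -1.00703712  0.0444211 ]
clock 23.98 tcp [ 0.4794 -0.032   0.073 ] yaw 70.06 q6 0.12 F [ 8.3 -3.  -5.9] op 0.469
shift cm [-13.34 -46.19   7.07] turn [ 0.24 -0.18 70.06]
```

```bash
python3 -m pendant '[[0.6,0,0,0,0,0,0],[0.6,0,0.33,0,0,0,0],[0.6,0,0.33,0,0,0,0],[0.4,0,0.33,0,0,0,0],[0.4,0,0.33,0,0,0,0],[0.4,0,0.33,0,0,0,0]]' 25;  python3 - <<'E'
from h import *
s=manip.get_state(); print(s["ft_torque"]); togo((0,0,0),0)
E
```

```text
clock: 24.72
tcp_pos: [0.4798, -0.032, 0.0728]
tcp_rot: [0.819, 0.574, -0.0, -0.0]
wrist_force: [-1.2, 0.9, 0.8]
opening: 0.476
[ 0.06191297  0.16677689 -0.05957939]
clock 24.73 tcp [ 0.4798 -0.032   0.0728] yaw 70.06 q6 0.12 F [-1.2  0.9  0.8] op 0.476
shift cm [-13.36 -46.19   7.31] turn [-3.000e-02  3.000e-02  7.006e+01]
```

Centred now, with about 1 N of side load. I'll continue the turn.

```bash
python3 -m pendant '[[0.4,0,0,0.04,0,0,9],[0.4,0,0,0.08,0,0,18],[0.4,0,0,0.12,0,0,27],[0.4,0,0,0.16,0,0,36],[0.4,0,0,0.2,0,0,45],[0.4,0,0,0.24,0,0,54]]'; python3 - <<'E'
from h import *
s=manip.get_state(); print(s["ft_torque"]); togo((0,0,0),0)
E
```

```text
clock: 25.48
tcp_pos: [0.48, -0.0321, 0.0705]
tcp_rot: [0.991, 0.137, -0.0, 0.0]
wrist_force: [-2.1, -0.1, 0.7]
opening: 0.476
[-0.09290952  0.17868416  0.16928504]
clock 25.48 tcp [ 0.48   -0.0321  0.0705] yaw 15.8 q6 1.07 F [-2.1 -0.1  0.7] op 0.476
shift cm [-45.31 -16.16   7.06] turn [2.00e-02 1.00e-02 1.58e+01]
```

```bash
python3 -m pendant '[[0.4,0,0,0.03,0,0,7],[0.4,0,0,0.06,0,0,14],[0.4,0,0,0.06,0,0,14]]'; python3 -c "
from h import *
s=manip.get_state(); print(s['ft_torque'],s['wrist_force'])"
python3 -m pendant '[[0.4,0,0,0.03,0,0,7],[0.4,0,0,0.06,0,0,14],[0.4,0,0,0.06,0,0,14]]'; python3 - <<'E'
from h import *
s=manip.get_state(); print(s["ft_torque"],s["joint_efforts"][5]); togo((0,0,0),0)
E
```

```text
clock: 25.85
tcp_pos: [0.48, -0.0321, 0.0699]
tcp_rot: [1.0, 0.018, -0.0, 0.0]
wrist_force: [-1.5, -0.5, 1.8]
opening: 0.469
[-0.2202929   0.27003057 -0.14768763] [-1.48637115 -0.48415854  1.77087384]
clock: 26.22
tcp_pos: [0.48, -0.0322, 0.0693]
tcp_rot: [0.995, -0.102, -0.0, 0.0]
wrist_force: [-1.8, -0.4, 3.0]
opening: 0.47
[-0.26467312  0.46064575  0.06451718] 0.7333611510694027
clock 26.23 tcp [ 0.48   -0.0322  0.0693] yaw -11.73 q6 1.55 F [-1.8 -0.4  3. ] op 0.47
shift cm [-47.65   6.61   6.95] turn [  0.02   0.02 -11.73]
```

```bash
for i in 1; do python3 -m pendant '[[0.4,0,0,0.03,0,0,6],[0.4,0,0,0.05,0,0,12],[0.4,0,0,0.05,0,0,12]]'; done; python3 -c "
from h import *
s=manip.get_state(); print(s['ft_torque'],s['joint_efforts'][5]); togo((0,0,0),0)"
python3 -m pendant '[[0.4,0,0,0.03,0,0,6],[0.4,0,0,0.05,0,0,12],[0.4,0,0,0.05,0,0,12]]'; python3 - <<'E'
from h import *
s=manip.get_state(); print(s["ft_torque"],s["joint_efforts"][5]); togo((0,0,0),0)
c=cam("scene"); cv2.imwrite("pics/z17.png",cv2.resize(c["frame"][165:245,235:335],None,fx=8,fy=7,interpolation=cv2.INTER_CUBIC))
E
```

```text
clock: 26.6
tcp_pos: [0.481, -0.0326, 0.0693]
tcp_rot: [0.979, -0.205, 0.001, 0.0]
wrist_force: [0.1, -1.9, 5.9]
opening: 0.475
[-0.40808671  0.10637831  0.42741647] 0.8905153535306454
clock 26.6 tcp [ 0.481  -0.0326  0.0693] yaw -23.66 q6 1.76 F [ 0.1 -1.9  5.9] op 0.475
shift cm [-45.38  16.32   6.83] turn [  0.04  -0.12 -23.66]
clock: 26.98
tcp_pos: [0.4814, -0.0331, 0.0691]
tcp_rot: [0.952, -0.306, 0.002, 0.001]
wrist_force: [-0.7, -4.7, 7.7]
opening: 0.47
[-0.77804469  0.11052466  0.40631648] 0.8872255124151707
clock 26.98 tcp [ 0.4814 -0.0331  0.0691] yaw -35.66 q6 1.97 F [-0.7 -4.7  7.7] op 0.47
shift cm [-41.06  25.37   6.77] turn [  0.06  -0.19 -35.66]
```

View pics/z17.png

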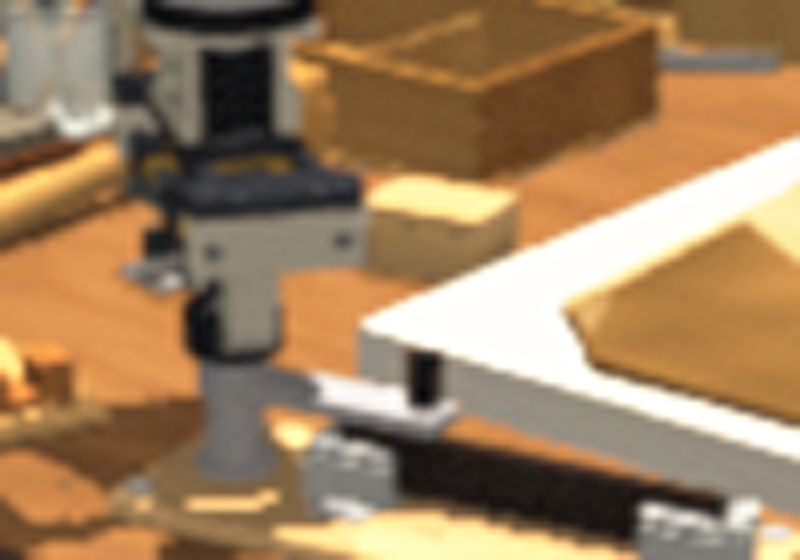

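Resisting torque jumped to about 0.42 N m and levelled off while the knob stopped sinking. That looks like the tight stop with the pads slipping. I'll confirm with a firmer grip and a few more degrees.

```bash
python3 -m pendant '[[0.4,0,0,-0.08,0,0,0],[0.4,0,0,-0.08,0,0,0],[0.4,0,0,-0.08,0,0,4],[0.4,0,0,-0.08,0,0,8],[0.4,0,0,-0.08,0,0,12],[0.4,0,0,-0.08,0,0,12]]' 45; python3 - <<'E'
from h import *
s=manip.get_state(); print(s["ft_torque"],s["joint_efforts"][5]); togo((0,0,0),0)
E
```

```text
clock: 27.78
tcp_pos: [0.4801, -0.0325, 0.0692]
tcp_rot: [0.915, -0.404, 0.0, 0.0]
wrist_force: [-2.1, -2.8, 6.4]
opening: 0.466
[-0.49294603  0.41932768  0.71906436] 1.0411138460040092
clock 27.77 tcp [ 0.4801 -0.0325  0.0692] yaw -47.65 q6 2.18 F [-2.1 -2.8  6.4] op 0.466
shift cm [-34.74  33.29   6.93] turn [ 6.000e-02 -1.000e-02 -4.765e+01]
```

With the firmer grip the torque rises to 0.72 N m, in proportion to grip force, and there is no more sinking. The knob is at its stop. I'll release straight off, rise and inspect.

```bash
python3 -m pendant '[[0.75,0,0,0,0,0,0],[0.75,0,0,0,0,0,0],[0.75,0,0,0,0,0,0],[0.75,0,0,0,0,0,0],[0.75,0,0,-3,0,0,0],[0.75,0,0,-8,0,0,0],[0.75,0,0,-13,0,0,0],[0.75,0,0,-13,0,0,0]]'; python3 - <<'E'
from h import *
c=cam("scene"); cv2.imwrite("pics/z18.png",cv2.resize(c["frame"][180:250,245:335],None,fx=8,fy=8,interpolation=cv2.INTER_CUBIC))
cv2.imwrite("pics/full18.png",c["frame"])
togo((.40,.12,.25),0)
E
```

```text
clock: 28.78
tcp_pos: [0.4824, -0.0325, 0.2027]
tcp_rot: [0.914, -0.406, 0.004, -0.001]
wrist_force: [0.3, -0.3, -0.8]
opening: 0.75
clock 28.82 tcp [ 0.481  -0.0322  0.2003] yaw -47.93 q6 2.18 F [ 0.2 -0.1 -0.3] op 0.752
shift cm [-16.71  -4.2   -5.01] turn [ -0.05  -0.22 -47.93]
```

View pics/z18.png

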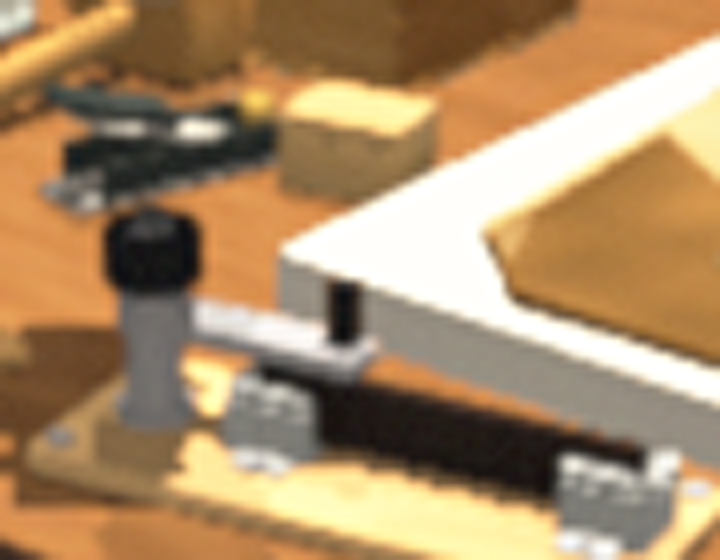

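The post top has dropped from row 213.5 to row 215.4, about 7.5 mm, which fits roughly 3 rad of turn. The blank still sits home. I'll move the arm aside for a top-view check.

```bash
python3 -m pendant '[[0.75,-4,-3.5,-0.5,0,0,0],[0.75,-8,-7,-1,0,0,0],[0.75,-12,-10.5,-1,0,0,0],[0.75,-15.8,-14.2,-1,0,0,0],[0.75,-15.8,-14.2,-1,0,0,0],[0.75,-15.8,-14.2,-1,0,0,0]]'; python3 - <<'E'
from h import *
c=cam("top"); cv2.imwrite("pics/t19.png",cv2.resize(c["frame"][165:245,240:450],None,fx=3.8,fy=3.8,interpolation=cv2.INTER_CUBIC))
hsv=cv2.cvtColor(c["frame"],cv2.COLOR_BGR2HSV); d=(hsv[...,2]<55).astype(np.uint8)*255
cv2.imwrite("pics/t19d.png",cv2.resize(d[165:245,240:450],None,fx=3.8,fy=3.8))
f0=np.load("f.npy"); df=cv2.absdiff(f0,c["frame"]).max(2)
for n,(x0,y0,x1,y1) in dict(cup=(370,175,408,213),block=(408,175,448,205),square=(394,205,440,248)).items(): print(n,df[y0:y1,x0:x1].max(),df[y0:y1,x0:x1].mean().round(1))
c=cam("scene"); cv2.imwrite("pics/z19.png",c["frame"])
s=manip.get_state(); print(s["clock"],s["tcp_pos"],s["wrist_force"])
E
```

```text
clock: 29.58
tcp_pos: [0.4791, 0.1799, 0.2076]
tcp_rot: [0.914, -0.406, -0.001, 0.001]
wrist_force: [0.1, -1.2, 0.4]
opening: 0.755
cup 9 2.8
block 10 2.7
square 10 2.8
29.675 [0.47954615 0.17917522 0.20822193] [0.37142356 0.54742328 1.54748348]
```

View pics/t19.png

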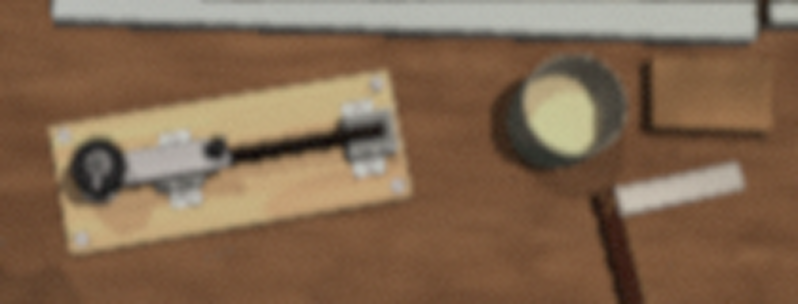

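View pics/z19.png

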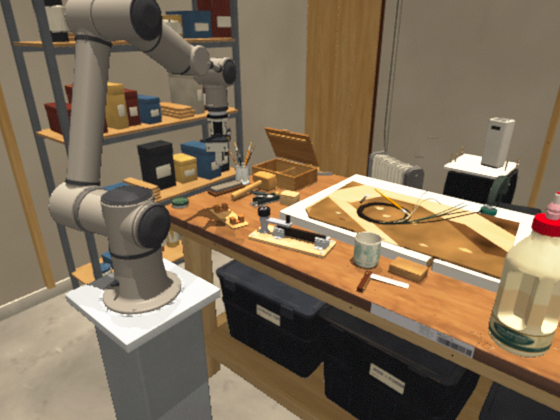

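From above, the bar lies in line with the blank (knob to post 9.1°, blank 9.1° in the image). The cup, sanding block and square show no change beyond image noise. Handing in.

```bash
python3 -c "
from cell import manip
print(manip.hand_in())"
```

```text
the job is handed in; nothing more can be done
None
```

The blank is fully home in the jig on its edge, the hold-down bar is swung to its stop over its end, and the knob is screwed down tight. I handed the job in at about 30 s with the arm clear of everything.

**What the last checks showed**
- **Blank:** it met firm floor contact when pushed down (about 20 N), and the last pictures show it still seated.
- **Bar:** it came up hard against its stop at about 11 N. From above it lines up with the blank, both at 9.1° in the image.
- **Knob:** resistance rose from about 0.15 to 0.72 N m and the knob stopped sinking. The bar's post dropped about 7.5 mm overall, which fits roughly 3 rad of turn.
- **Bystanders:** the cup, sanding block and try square match the first top picture to within image noise. I did not compare the tin that way, but the arm never went near it.

**What disagreed or went wrong**
- **Finger length:** the depth image put the finger ends about 18 mm short of the reported TCP. My first pinch of the post therefore closed on air above it; I went lower and re-gripped.
- **Knob axis:** it turned out about 3 mm from my camera estimate and built up about 12 N of side load. I re-centred halfway through the turn.

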